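Change the broken trim plate of a car radio

ROBOT

A 6-joint arm with a two-finger parallel gripper is mounted at the origin on the work surface. World frame = base frame: x ahead of the robot, y to its left, z up, the work surface at z = 0. Lengths are in mm, angles in degrees, forces in N, time in s.
With the tool pointing down it reaches from about 350 to 850 mm from the base axis. Payload 8.1 kg.
Tool frame: the origin (TCP) lies midway between the tips of the shut fingers; the grasp point (between the pads) lies hold_point_z behind it (hold_point_z is the distance from the TCP to the grasp point, in mm); z points along the fingers, x is the direction in which the jaws open and shut, and the axes are right-handed (so a half turn about z gives the same grasp; the last joint's range is limited). The gripper opens to 85 mm and grips with 20 to 120 N. Pads are 22 mm wide; open, the fingers measure 114 mm over their backs; the gripper's body (76 mm by 85 mm) begins 54 mm behind the grasp point. The pads swing forward as they close: fully open they stand 13 mm farther back than shut.
Start: joints at [-70.669, 7.471, 85.268, -0, 87.261, -4.893], TCP at [246.209, -547.162, 231.292] pointing down, gripper open.
Joint ranges: [-169.43, 169.43], [-51.17, 129.36], [1.28, 143.12], [-76.62, 256.62], [0, 156.53], [-152.29, 152.29]. Speed limits (degrees/s): [136.94, 136.94, 159.86, 180, 180, 180].

INTERFACE

Orientations are given as [roll, pitch, yaw] about the fixed x, y, z axes, in that order (R = Rz(yaw) Ry(pitch) Rx(roll)).
In Python, from bench import * gives the robot as it stands.
- The arm moves only by the shell command python3 -m pendant 'ROWS' [OPENING] [FORCE]. ROWS is JSON, a list that holds one entry, the list of rows, each a list of 4 numbers: the shift along the tool's x, y, z normalised to -1 to 1, where 1 is 0.02 m, then the turn about the tool's z normalised to -1 to 1, where 1 is 0.08 rad. A call has exactly 10 rows; each row shifts and turns the pose as measured when the row begins, along the tool's axes as they then stand; what a row does not reach is not made up. A row lasts 1/12 s, in which the tool goes at most 41.7 mm and 7.16 degrees, less where a joint would pass 70% of its speed; a pose out of reach is approached as far as the arm can. A call with a number of a shift or a turn outside -1 to 1 is refused whole. A call with a gripper value outside its range is refused whole. OPENING is the gripper's target within -1 to 1 (fully open at 1, half-way at 0, shut at -1), set as the call begins (- or left out, the last holds). The fingers move at their own pace and stop on an object; FORCE is the grip in N (left out, the last holds). Time passes only in rows, so rows that do not move let the fingers close, or fill a call up. It gives the time, the measured TCP pose, the force and the opening at its end, in the units of the state.
- sense(): the state, without advancing time (a new reading comes with each control period).
- snapshot(name): name is "scene" or "top" or "wrist"; returns the picture (420x560x3 uint8, red, green, blue); there is no depth.
- calibration(name): a dict with "mtx" (3x3 intrinsics, pixels), "world_to_cam" (4x4, takes a point from world to camera coordinates); the wrist camera has in their place "hand_eye" (4x4, takes a point from camera to tool coordinates, whose origin is the TCP and whose axes are the tool frame's). Camera axes: x right, y down, z forward; pixel columns grow to the right and rows downward; lengths in mm; the calibration is good to about 2 mm. The wrist camera is an equidistant fisheye: a pixel r from the principal point sees the ray r / f radians off the axis. A picture is of the moment at which its call begins: read the wrist's pose just before it. calibration takes no time and is no camera call.
- hand_in(): hands the job in, once; it reports no verdict.
The state is a dict: "time": time; "joint_pos": joint angles; "qd": joint speeds; "joint_efforts": joint torques, N m; "tool_pos": TCP position; "tcp_rot": TCP orientation; "ft_force": force on the tool from outside, world axes, zero at the start; "wrist_torque": the same for the moment, N m; "finger_gap": finger opening in mm.
Only numpy, scipy, OpenCV 4.12 (cv2) and the standard library are available. Lean on these libraries where they do the work, as an engineer would, in place of code of your own. Each camera call takes 0.05 s, during which the arm holds its last target.

TASK

The black trim plate on the car radio clamped face-up has a corner broken off: lift it off the two control shafts and lay it flat, face up, in the parts tray. Then lower the unbroken trim plate from the bench, level and the right way round, over both shafts until it sits fully home on the radio's front. Do not drop or force the plates, and leave the bottle, the screwdriver and the two knobs where they are.

Things in the scene. Friction and masses are not known exactly. Their poses are not given: they have to be found in the camera images.
- radio: car radio clamped on its back in a steel cradle, front face up, 130 mm above the bench; fixed. Chassis 178 (y) x 46 (x) mm. Origin on the bench under its middle; z up, +x its upper (dial) edge, -x its lower (button) edge. Cradle 120 (x) x 232 (y) mm, up to 70 mm high. On the face a nosepiece 37 (x) x 101 (y) mm, 16 mm high, at the middle; its five buttons reach 24 mm above the face
- radio_face (a point): middle of the radio's front face, 130 mm above the bench: a seated trim plate's origin lies here, with its axes along the radio's
- shaft_left (a point): foot of the +y control shaft, on the front face at x = -5, y = +70 mm of the radio. A 10 mm threaded bush rises 15 mm above the face, a cone from 15 to 18 mm narrows to a 6 mm plain shaft that ends 36 mm above the face
- shaft_right (a point): foot of the -y control shaft, at x = -5, y = -70 mm of the radio; same shape
- old_plate: the trim plate to take off, like new_plate but its +x +y corner broken off (26 x 12 mm); starts seated on the radio. Origin: middle of its underside, z out of its face (up), +x its upper edge. It overhangs the chassis 5 mm all round; grip it across its 56 mm width at mid-length. With the fingertips no lower than its underside it can be set down flat
- old_plate_hole_left (a point): centre of its +y hole, at the underside (x = -5, y = +70 mm)
- old_plate_hole_right (a point): centre of its -y hole, at the underside (x = -5, y = -70 mm)
- new_plate: whole trim plate, black plastic, 188 (y) x 56 (x) x 12 (z) mm, 0.13 kg, face up on the bench. Origin: middle of its underside, z out of its face (up), +x its upper edge. Window 104 (y) x 40 (x) mm in the middle clears the nosepiece by 1.5 mm a side; two 12 mm through holes at x = -5 (nearer the lower edge), y = +70 and -70 mm clear the bushes by 1 mm all round: it fits one way round only
- new_plate_hole_left (a point): centre of its +y hole, at the underside; belongs on shaft_left
- new_plate_hole_right (a point): centre of its -y hole, at the underside; belongs on shaft_right
- tray: shallow open aluminium parts tray, empty, 270 (x) x 140 (y) x 22 (z) mm, 3 mm floor and walls, fixed to the bench. Origin at the middle of its underside, x along its length
- bottle: bystander: white plastic bottle with red label and cap, 72 mm across, 190 mm high; origin under its middle
- screwdriver: bystander: screwdriver lying on the bench beyond the radio, about 190 mm long
- knob_a: bystander: the radio's control knob, black, 32 mm across, 20 mm high, on the bench
- knob_b: bystander: the other control knob, the same
Not all that is in view belongs to the job. What is shaped like the old_plate but yellow is not meant.

How it is judged:
By the outcome, as a careful person would: the job done as asked, in the order asked, and still so for the second after the job is handed in, with the robot touching nothing.
It also fails if it takes over 64 s, if anything falls off the work surface, if the arm or the gripper's body presses on something with over 40 N, if the wrist force passes 120 N, or if a joint passes its speed limit or range.

## Working session

There is one attempt and no reset: what is moved stays moved. The work goes in short steps, Python scripts to look and compute and a shell command to move; the robot and the scene stay as the last step left them, time stands still between calls to the robot, and variables do not carry over. Pictures are saved under pics/ and viewed, and the job is handed in when it is done.

```bash
ls; mkdir -p pics
python3 - <<'E'
from bench import *
import cv2
s=sense(); print({k:s[k] for k in s})
for n in ["scene","top","wrist"]:
    im=snapshot(n); cv2.imwrite(f"pics/a_{n}.png",im[:,:,::-1]); c=calibration(n); print(n,c)
E
```

```text
pics
{'time': 0.0, 'joint_pos': array([-7.06681896e+01,  7.51423188e+00,  8.53311325e+01,  8.37079123e-04,
        8.72607935e+01, -4.89427628e+00]), 'qd': array([-0.05981982,  0.08809931,  0.02125399, -0.02760683, -0.00757131,
       -0.02587992]), 'joint_efforts': array([-3.02153899e-05, -5.69407117e+01, -5.00548875e+01, -2.35037869e-04,
        1.49517646e-02,  2.41854877e-05]), 'tool_pos': array([ 246.03156874, -546.6264842 ,  230.23580069]), 'tcp_rot': array([-1.79990110e+02,  1.05699428e-01, -6.57739449e+01]), 'ft_force': array([-0.69034889, -0.30745768,  0.30452981]), 'wrist_torque': array([ 0.01177316, -0.00207455, -0.03439017]), 'finger_gap': 85.63458036990635}
scene {'mtx': array([[404.4085985 ,   0.        , 282.37717149],
       [  0.        , 404.4085985 , 208.19943127],
       [  0.        ,   0.        ,   1.        ]]), 'world_to_cam': array([[ 4.22237997e-01,  9.06359192e-01,  1.51026292e-02,
        -1.17258845e+02],
       [ 5.09994864e-01, -2.23747339e-01, -8.30567497e-01,
        -1.71741608e+02],
       [-7.49413312e-01,  3.58399420e-01, -5.56713161e-01,
       
[... 453 characters left out ...]
+02],
       [ 6.35735250e-02, -5.94958393e-03, -9.97959423e-01,
         1.44771414e+03],
       [ 0.00000000e+00,  0.00000000e+00,  0.00000000e+00,
         1.00000000e+00]])}
wrist {'mtx': array([[325.1922621 ,   0.        , 274.57382508],
       [  0.        , 325.1922621 , 212.80039521],
       [  0.        ,   0.        ,   1.        ]]), 'hand_eye': array([[ 9.99999644e-01,  5.71235873e-05,  8.41924261e-04,
         2.22162860e-01],
       [-2.98092330e-04,  9.57296083e-01,  2.89109186e-01,
        -7.26893388e+01],
       [-7.89455844e-04, -2.89109334e-01,  9.57295759e-01,
        -1.42785088e+02],
       [ 0.00000000e+00,  0.00000000e+00,  0.00000000e+00,
         1.00000000e+00]])}
```

View pics/a_scene.png

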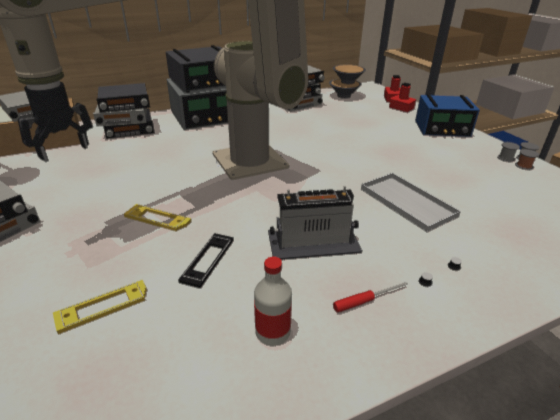

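View pics/a_top.png

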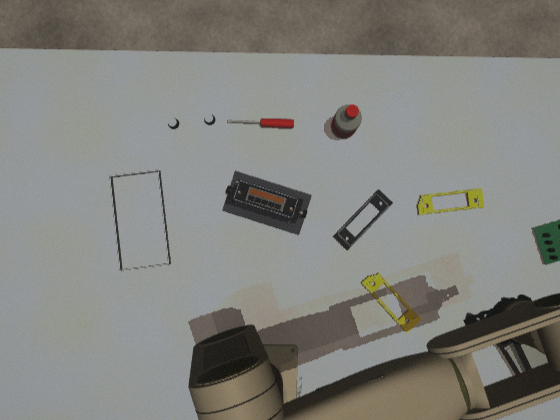

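View pics/a_wrist.png

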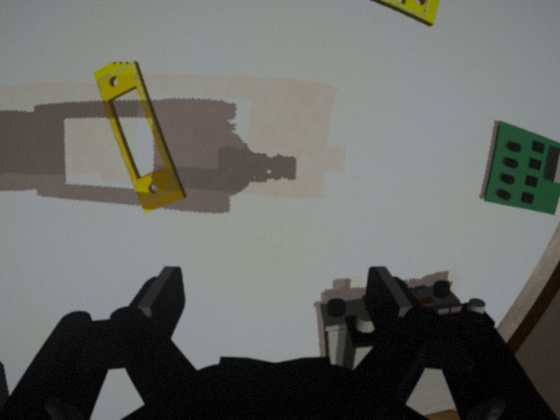

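```bash
python3 -c "
import bench
print([ (n,getattr(bench,n)) for n in dir(bench) if n[0]!='_'])"
```

```text
[('PlanningError', <class 'bench.PlanningError'>), ('calibration', <function make.<locals>.<lambda> at 0x7fe29e2cc720>), ('hand_in', <function connect.<locals>.done at 0x7fe29e2437e0>), ('hold_point_z', 18.700000000000003), ('sense', <function make.<locals>.<lambda> at 0x7fe29e2cc680>), ('snapshot', <function make.<locals>.drawn_camera at 0x7fe29e2cc180>)]
```

Top view: black plate on the radio at (267,202), which is old_plate. The black plate on the bench at (362,219) is new_plate. The yellow ones at (450,202) and (390,302) are decoys, and the tray is at (140,220). Close crops to check the choice.

Run:
```python
import cv2,numpy as np
im=cv2.imread("pics/a_top.png")
a=cv2.resize(im[165:255,210:320],None,fx=4,fy=4,interpolation=cv2.INTER_CUBIC)
b=cv2.resize(im[165:255,320:410],None,fx=4,fy=4,interpolation=cv2.INTER_CUBIC)
cv2.imwrite("pics/b_crop.png",cv2.convertScaleAbs(np.hstack([a,b]),alpha=1.6,beta=20))
```

```text
(no output)
```

View pics/b_crop.png

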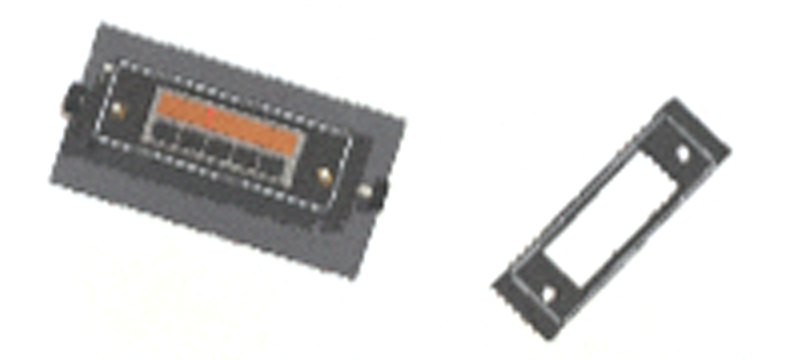

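```bash
cat > h.py <<'E'
import numpy as np, cv2
from bench import *
from scipy.spatial.transform import Rotation as Rot
def ray(name,uv,pose=None):
    c=calibration(name);K=c["mtx"]
    p=np.array([(uv[0]-K[0,2])/K[0,0],(uv[1]-K[1,2])/K[1,1]])
    if name!="wrist":
        T=np.linalg.inv(c["world_to_cam"]); d=np.r_[p,1]
    else:
        r=np.hypot(*p); d=np.r_[p/max(r,1e-9)*np.sin(r),np.cos(r)]
        W=np.eye(4);W[:3,:3]=Rot.from_euler('xyz',pose[1],degrees=True).as_matrix();W[:3,3]=pose[0]
        T=W@c["hand_eye"]
    return T[:3,3],T[:3,:3]@d
def onz(name,uv,z,pose=None):
    o,d=ray(name,uv,pose); return o+d*(z-o[2])/d[2]
def topix(name,P,pose=None):
    c=calibration(name);K=c["mtx"]
    if name!="wrist": q=c["world_to_cam"]@np.r_[P,1]; return K[:2,:2]@(q[:2]/q[2])+K[:2,2]
    W=np.eye(4);W[:3,:3]=Rot.from_euler('xyz',pose[1],degrees=True).as_matrix();W[:3,3]=pose[0]
    q=np.linalg.inv(W@c["hand_eye"])@np.r_[P,1];r=np.hypot(q[0],q[1]);t=np.arctan2(r,q[2])
    return K[0,0]*t*q[:2]/r+K[:2,2]
def go(target,yaw):
    """offset from here to the target in tool axes, in mm & deg"""
    s=sense();p=s["tool_pos"];e=s["tcp_rot"];R=Rot.from_euler('xyz',e,degrees=True).as_matrix()
    d=R.T@(np.array(target)-p); dy=(yaw-e[2]+180)%360-180
    print("pose",p.round(1),e.round(2),"t",round(s["time"],2),"F",s["ft_force"].round(1),"gap",round(s["finger_gap"],1))
    print("tool shift mm",d.round(1),"units",(d/20).round(2),"tool-z turn",round(-dy,2),"deg units",round(-dy/4.584,2))
    y=np.radians(yaw); R2=np.array([[np.cos(y),np.sin(y),0],[np.sin(y),-np.cos(y),0],[0,0,-1]])
    print("shift units if turned first",(R2.T@(np.array(target)-p)/20).round(2))
E
python3 - <<'E'
from h import *
im=cv2.imread("pics/a_top.png")
hsv=cv2.cvtColor(im,cv2.COLOR_BGR2HSV)
sub=cv2.inRange(hsv,(5,70,60),(35,255,255)); 
n,l,st,ce=cv2.connectedComponentsWithStats(sub)
for i in range(1,n):
    x,y=ce[i]
    if 210<x<320 and 165<y<255: print(st[i],ce[i].round(1))
# new plate
g=cv2.cvtColor(im,cv2.COLOR_BGR2GRAY)
m=(g<100).astype(np.uint8);m[:, :325]=0;m[:,405:]=0;m[:185]=0;m[255:]=0
cs,_=cv2.findContours(m,cv2.RETR_EXTERNAL,cv2.CHAIN_APPROX_NONE)
c=max(cs,key=cv2.contourArea);r=cv2.minAreaRect(c);b=cv2.boxPoints(r);print(r,b.round(1))
q=np.array([onz("top",p,8)[:2] for p in b]);print(q.round(1),q.mean(0),[np.linalg.norm(q[i]-q[i-1]).round(1) for i in range(4)])
# tray corners by eye
for p in [(109,178),(158,171),(169,264),(121,269)]: print(onz("top",p,22).round(1))
E
```

```text
[249 188  35  16 209] [266.2 195.4]
[240 191   1   3   3] [240. 192.]
[238 193   1   1   1] [238. 193.]
[289 207   1   2   2] [289.  207.5]
[290 208   3   3   5] [291.4 209.4]
((362.20794677734375, 219.398681640625), (20.42047119140625, 66.45088195800781), 43.69804763793945) [[331.9 236.4]
 [377.8 188.3]
 [392.5 202.4]
 [346.6 250.5]]
[[ 415.8 -203.2]
 [ 555.1 -333.7]
 [ 515.2 -376.1]
 [ 376.3 -245.5]] [ 465.58722886 -289.60007321] [np.float64(57.8), np.float64(190.9), np.float64(58.2), np.float64(190.6)]
[571.6 431.1  22. ]
[593.7 293.2  22. ]
[331.7 254.6  22. ]
[315.9 388.5  22. ]
```

Run:
```python
from h import *
for z in (150,166):
    a=onz("top",(239.7,192),z);b=onz("top",(291,208.5),z);d=(a-b)[:2];print(z,a,b,np.linalg.norm(d))
yaw=np.degrees(np.arctan2(-d[0],d[1]));y=np.radians(yaw)
f=(a+b)[:2]/2+5*np.array([np.cos(y),np.sin(y)]);print("radio",f,yaw)
go([f[0],f[1],235],yaw);go([f[0],f[1],235],yaw+180)
```

```text
150 [525.36987158  50.48941424 150.        ] [484.61918141 -82.56548505 150.        ] 139.1553986554852
166 [523.87438653  49.24376067 166.        ] [483.6152021  -82.20632538 166.        ] 137.47700554090832
radio [508.52559695 -17.94549756] -17.028241667055735
pose [ 246.1 -546.8  230.4] [-1.7999e+02  8.0000e-02 -6.5770e+01] t 0.15 F [ 0.3  0.1 -0.6] gap 85.5
tool shift mm [-374.6 -456.3   -3.9] units [-18.73 -22.82  -0.2 ] tool-z turn -48.75 deg units -10.63
shift units if turned first [  4.8  -29.12  -0.23]
pose [ 246.1 -546.8  230.4] [-1.7999e+02  8.0000e-02 -6.5770e+01] t 0.15 F [ 0.3  0.1 -0.6] gap 85.5
tool shift mm [-374.6 -456.3   -3.9] units [-18.73 -22.82  -0.2 ] tool-z turn 131.25 deg units 28.63
shift units if turned first [-4.8  29.12 -0.23]
```

```bash
python3 -m pendant '[[[0,-1,-0.2,-1],[0,-1,-0.2,-1],[0,-1,-0.2,-1],[0,-1,-0.2,-1],[0,-1,-0.2,-1],[0,-1,-0.2,-1],[0,-1,-0.2,-1],[0,-1,0,-1],[0,-1,0,-1],[0,-1,0,-1]]]' 1
python3 - <<'E'
from h import *
s=sense();print(s["tool_pos"],s["tcp_rot"]);np.save("p1.npy",[s["tool_pos"],s["tcp_rot"]])
cv2.imwrite("pics/c_wrist.png",snapshot("wrist")[:,:,::-1])
go([508.5,-18,240],-17)
E
```

```text
time: 0.98
tool_pos: [384.3, -403.8, 254.7]
tcp_rot: [-179.6, 0.4, -18.3]
ft_force: [0.4, -0.7, 1.7]
finger_gap: 85.2
[ 384.3459343  -403.75211547  254.67230609] [-179.64593308    0.43327046  -18.32502983]
pose [ 385.9 -400.6  254.7] [-179.51    0.42  -17.85] t 1.03 F [ 2.  -0.1  0.1] gap 85.3
tool shift mm [-4.000e-01 -4.017e+02  1.810e+01] units [-2.000e-02 -2.008e+01  9.000e-01] tool-z turn -0.85 deg units -0.19
shift units if turned first [  0.27 -20.09   0.73]
```

View pics/c_wrist.png

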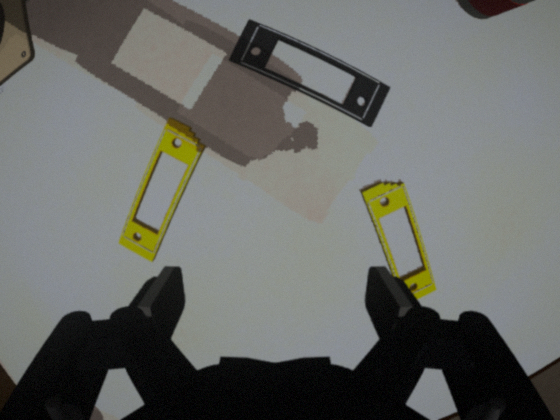

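New plate in wrist view: holes at (255,50) and (361,101), both on the lower-left side of its centreline, so +x points up-right (yaw ≈ +47°). Heading to the radio.

```bash
python3 -m pendant '[[[0,-1,0,0],[0,-1,0,0],[0,-1,0,0],[0,-1,0,0],[0,-1,0,0],[0,-1,0,0],[0,-1,0,0],[0,-1,0,0],[0,-1,0,0],[0,-1,0,0]]]'
python3 - <<'E'
from h import *
pose=np.load("p1.npy")
a,b=[onz("wrist",p,12,pose) for p in [(255,50),(361,101)]];print(a,b,np.linalg.norm(a-b),(a+b)/2)
q=np.array([onz("wrist",p,12,pose)[:2] for p in [(249,20),(390,84),(374,126),(231,61)]]);print(q.round(1),q.mean(0))
go([508.5,-18,240],-17)
E
```

```text
time: 1.87
tool_pos: [447.1, -202.4, 253.1]
tcp_rot: [-179.5, 0.7, -18.1]
ft_force: [0.4, -0.8, 0.0]
finger_gap: 85.0
[ 409.47206998 -248.07575925   12.        ] [ 510.26573841 -343.50969387   12.        ] 138.80561758097141 [ 459.86890419 -295.79272656   12.        ]
[[ 414.7 -209.3]
 [ 552.5 -332.5]
 [ 517.2 -376.9]
 [ 378.7 -251.3]] [ 465.79228994 -292.50193196]
pose [ 447.1 -202.4  253.1] [-179.45    0.72  -18.09] t 1.87 F [ 0.4 -0.8  0. ] gap 85.0
tool shift mm [   1.2 -194.2   14.9] units [ 0.06 -9.71  0.75] tool-z turn -1.09 deg units -0.24
shift units if turned first [ 0.24 -9.71  0.65]
```

```bash
python3 -m pendant '[[[0.05,-1,0.1,-0.1],[0.05,-1,0.1,-0.1],[0.05,-1,0.1,0],[0.05,-1,0.1,0],[0,-1,0.1,0],[0,-1,0.1,0],[0,-1,0,0],[0,-1,0,0],[0,-0.6,0,0],[0,-0.1,0,0]]]'
python3 - <<'E'
from h import *
s=sense();np.save("p2.npy",[s["tool_pos"],s["tcp_rot"]])
cv2.imwrite("pics/d_wrist.png",snapshot("wrist")[:,:,::-1])
go([508.5,-18,240],-17)
E
```

```text
time: 2.7
tool_pos: [503.7, -26.4, 239.7]
tcp_rot: [-179.4, 1.0, -17.3]
ft_force: [-0.4, 0.4, -0.5]
finger_gap: 85.6
pose [503.5 -26.9 239.6] [-179.42    0.96  -17.27] t 2.75 F [-0.7  1.3  0.2] gap 85.8
tool shift mm [ 2.1 -9.9 -0.3] units [ 0.11 -0.5  -0.02] tool-z turn -0.27 deg units -0.06
shift units if turned first [ 0.11 -0.5  -0.02]
```

View pics/d_wrist.png

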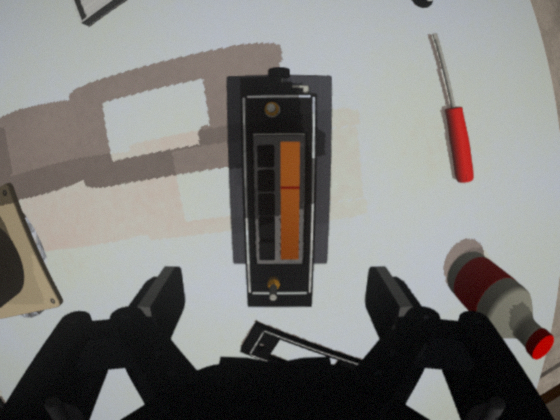

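Run:
```python
import cv2,numpy as np
im=cv2.imread("pics/d_wrist.png")
a=cv2.resize(im[65:165,225:335],None,fx=5,fy=5,interpolation=cv2.INTER_CUBIC)
b=cv2.resize(im[220:320,225:335],None,fx=5,fy=5,interpolation=cv2.INTER_CUBIC)
o=cv2.convertScaleAbs(np.hstack([a,b]),alpha=1.8,beta=25)
cv2.imwrite("pics/d_crop.png",cv2.resize(o,(800,int(o.shape[0]*800/o.shape[1]))))
```

```text
(no output)
```

View pics/d_crop.png

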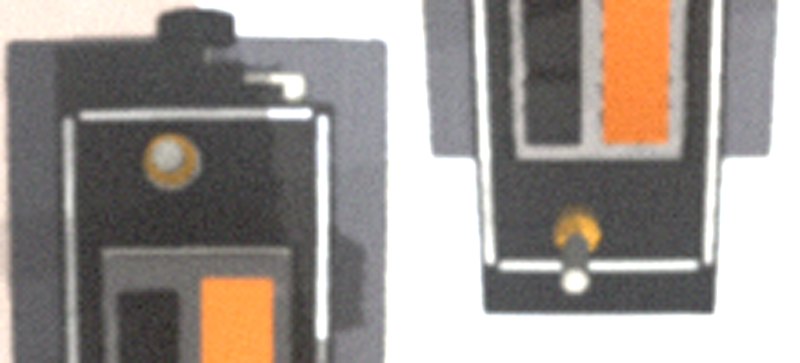

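Run:
```python
from h import *
pose=np.load("p2.npy")
a,b=[onz("wrist",p,166,pose) for p in [(271.2,107.6),(272.9,297.3)]];d=(a-b)[:2]
print(a,b,np.linalg.norm(d)); yaw=np.degrees(np.arctan2(-d[0],d[1]));y=np.radians(yaw);ex=np.array([np.cos(y),np.sin(y)]);ey=np.array([-ex[1],ex[0]])
f=(a+b)[:2]/2+5*ex;print("radio",f,yaw)
for p in [(248.1,299.8),(311.6,299.8),(280,305.5)]:
    w=onz("wrist",p,142,pose)[:2]-f;print("plate edge in radio",w@ex,w@ey)
go([f[0],f[1],200],yaw)
```

```text
[523.73249608  51.19238323 166.        ] [483.11462227 -82.68051972 166.        ] 139.89912728714634
radio [508.20818169 -17.19575256] -16.87812461809774
plate edge in radio -27.087846720336003 -87.24989533969386
plate edge in radio 27.722849302539423 -87.24277217136543
plate edge in radio 0.4556814567927067 -92.85292541857524
pose [503.5 -26.9 239.6] [-179.42    0.96  -17.27] t 2.75 F [-0.7  1.3  0.2] gap 85.8
tool shift mm [  2.3 -10.2  39.7] units [ 0.11 -0.51  1.98] tool-z turn -0.39 deg units -0.08
shift units if turned first [ 0.08 -0.53  1.98]
```

```bash
python3 -m pendant '[[[0.1,-0.5,0,-0.08],[0,0,0.5,0],[0,0,0.5,0],[0,0,0.5,0],[0,0,0.5,0],[0,0,0.5,0],[0,0,0.5,0],[0,0,0.5,0],[0,0,0.5,0],[0,0,0,0]]]'
python3 - <<'E'
from h import *
go([508.2,-17.2,128],-16.9)
E
```

```text
time: 3.58
tool_pos: [505.0, -19.9, 148.3]
tcp_rot: [-179.5, 1.2, -17.1]
ft_force: [-0.5, -0.1, -1.3]
finger_gap: 85.5
pose [505.  -19.9 148.3] [-179.54    1.2   -17.13] t 3.58 F [-0.5 -0.1 -1.3] gap 85.5
tool shift mm [ 2.7 -3.3 20.2] units [ 0.14 -0.17  1.01] tool-z turn -0.23 deg units -0.05
shift units if turned first [ 0.12 -0.17  1.01]
```

```bash
python3 -m pendant '[[[0.05,-0.06,0.25,-0.02],[0.05,-0.06,0.25,-0.02],[0.05,-0.06,0.2,0],[0,0,0.15,0],[0,0,0,0],[0,0,0,0],[0,0,0,0],[0,0,0,0],[0,0,0,0],[0,0,0,0]]]'
python3 - <<'E'
from h import *
go([508.2,-17.2,128],-16.9)
E
```

```text
time: 4.42
tool_pos: [510.5, -16.8, 131.2]
tcp_rot: [-179.5, 1.0, -16.9]
ft_force: [0.0, 0.9, 0.4]
finger_gap: 85.6
pose [510.5 -16.8 131.2] [-179.51    1.03  -16.91] t 4.42 F [0.  0.9 0.4] gap 85.6
tool shift mm [-2.   1.1  3.2] units [-0.1   0.05  0.16] tool-z turn -0.01 deg units -0.0
shift units if turned first [-0.11  0.05  0.16]
```

```bash
python3 -m pendant '[[[-0.1,0.05,0.13,0],[0,0,0,0],[0,0,0,0],[0,0,0,0],[0,0,0,0],[0,0,0,0],[0,0,0,0],[0,0,0,0],[0,0,0,0],[0,0,0,0]]]' -1 40
python3 - <<'E'
from h import *
go([508.2,-17.2,128],-16.9)
s=sense();np.save("p3.npy",[s["tool_pos"],s["tcp_rot"]])
cv2.imwrite("pics/e_wrist.png",snapshot("wrist")[:,:,::-1])
E
```

```text
time: 5.25
tool_pos: [508.6, -17.3, 129.3]
tcp_rot: [-179.5, 0.9, -16.9]
ft_force: [1.1, 0.8, 1.4]
finger_gap: 54.5
pose [508.6 -17.3 129.3] [-179.49    0.93  -16.92] t 5.25 F [1.1 0.8 1.4] gap 54.5
tool shift mm [-0.4  0.   1.3] units [-0.02  0.    0.07] tool-z turn -0.02 deg units -0.0
shift units if turned first [-0.02 -0.    0.07]
```

View pics/e_wrist.png

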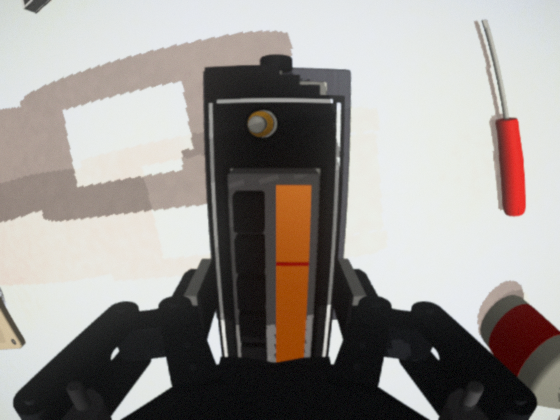

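```bash
python3 -m pendant '[[[0,0,-0.1,0],[-0.005,0,-0.2,0],[-0.005,0,-0.25,0],[-0.005,0,-0.25,0],[-0.005,0,-0.25,0],[-0.005,0,-0.25,0],[-0.005,0,-0.25,0],[-0.005,0,-0.25,0],[0,0,-0.25,0],[0,0,-0.25,0]]]'
python3 - <<'E'
from h import *
go([508.2,-17.2,200],-16.9)
s=sense();np.save("p4.npy",[s["tool_pos"],s["tcp_rot"]])
cv2.imwrite("pics/f_wrist.png",snapshot("wrist")[:,:,::-1])
E
```

```text
time: 6.13
tool_pos: [507.5, -17.6, 178.7]
tcp_rot: [-179.5, 1.1, -16.9]
ft_force: [-0.6, 0.4, -1.6]
finger_gap: 54.8
pose [507.5 -17.6 178.7] [-179.51    1.07  -16.91] t 6.13 F [-0.6  0.4 -1.6] gap 54.8
tool shift mm [  0.2  -0.8 -21.3] units [ 0.01 -0.04 -1.06] tool-z turn -0.01 deg units -0.0
shift units if turned first [ 0.03 -0.03 -1.06]
```

View pics/f_wrist.png

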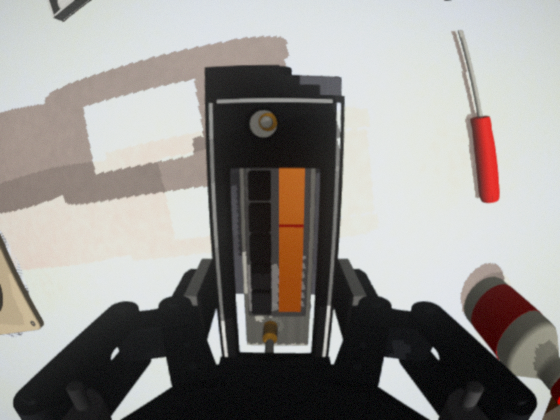

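Run:
```python
import numpy as np
for k in range(15):
    p=np.radians(-17-4.58*k); d=np.array([-0.15,0.989]);c,s=np.cos(p),np.sin(p)
    print(k,(d@[c,s]).round(2),(d@[s,-c]).round(2))
```

```text
0 -0.43 -0.9
1 -0.5 -0.86
2 -0.57 -0.82
3 -0.63 -0.77
4 -0.69 -0.72
5 -0.75 -0.66
6 -0.8 -0.6
7 -0.85 -0.53
8 -0.89 -0.47
9 -0.92 -0.39
10 -0.95 -0.32
11 -0.97 -0.24
12 -0.99 -0.16
13 -1.0 -0.08
14 -1.0 -0.0
```

```bash
python3 -m pendant '[[[-0.2,-0.45,-0.4,0.5],[-0.5,-0.85,-0.3,1],[-0.6,-0.8,-0.1,1],[-0.65,-0.75,0,1],[-0.7,-0.7,0,1],[-0.75,-0.65,0,1],[-0.8,-0.6,0,1],[-0.85,-0.5,0,1],[-0.9,-0.45,0,1],[-0.9,-0.4,0,1]]]'
python3 - <<'E'
from h import *
go([453,342,170],-81.1)
E
```

```text
time: 7.02
tool_pos: [472.8, 170.9, 202.1]
tcp_rot: [179.8, 0.9, -62.8]
ft_force: [-0.5, -0.4, -1.1]
finger_gap: 55.0
pose [472.8 170.9 202.1] [179.78   0.89 -62.76] t 7.02 F [-0.5 -0.4 -1.1] gap 55.0
tool shift mm [-160.7  -60.9   34.3] units [-8.03 -3.04  1.72] tool-z turn 18.34 deg units 4.0
shift units if turned first [-8.61 -0.35  1.6 ]
```

```bash
python3 -m pendant '[[[-0.95,-0.3,0.1,1],[-0.97,-0.25,0.2,1],[-1,-0.15,0.2,1],[-1,-0.08,0.2,1],[-1,-0.03,0.2,0],[-1,-0.03,0.2,0],[-1,0,0.2,0],[-0.8,0,0.2,0],[-0.5,0,0.1,0],[-0.1,0,0,0]]]'
python3 - <<'E'
from h import *
go([453,342,170],-81.1)
s=sense();np.save("p5.npy",[s["tool_pos"],s["tcp_rot"]])
cv2.imwrite("pics/g_wrist.png",snapshot("wrist")[:,:,::-1])
cv2.imwrite("pics/g_top.png",snapshot("top")[:,:,::-1])
E
```

```text
time: 7.85
tool_pos: [446.7, 349.6, 172.2]
tcp_rot: [179.6, 0.8, -82.2]
ft_force: [-0.3, -0.6, -1.5]
finger_gap: 55.4
pose [446.7 349.6 172.2] [179.57   0.81 -82.25] t 7.85 F [-0.3 -0.6 -1.5] gap 55.4
tool shift mm [ 8.4 -5.2  2. ] units [ 0.42 -0.26  0.1 ] tool-z turn -1.15 deg units -0.25
shift units if turned first [ 0.42 -0.25  0.11]
```

View pics/g_wrist.png

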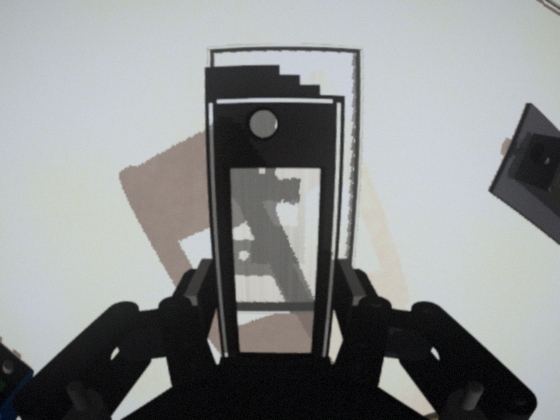

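View pics/g_top.png

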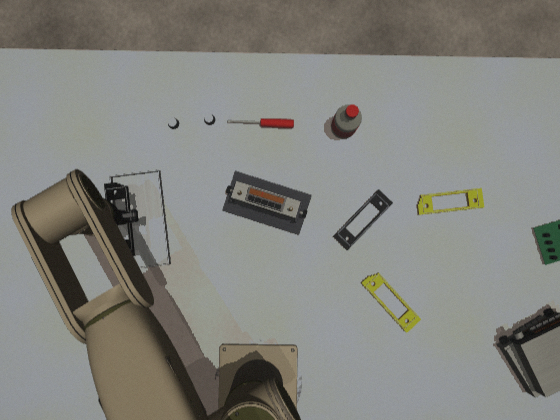

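Old plate in hand, broken corner at (310,85). Tray's far rim corners are at (210,49) and (359,50), and its near wall crosses the window at y≈307. Checking the tray position.

Run:
```python
from h import *
pose=np.load("p5.npy")
for p in [(210,49),(359,50),(355,250),(275,307)]: print(p,onz("wrist",p,22,pose).round(1), onz("wrist",p,3,pose).round(1))
for p in [(109,178),(158,171),(169,264),(121,269)]: print(onz("top",p,22).round(1))
```

```text
(210, 49) [573.6 426.5  22. ] [577.1 431.    3. ]
(359, 50) [591.8 294.4  22. ] [596.4 290.3   3. ]
(355, 250) [402.5 263.9  22. ] [394.9 257.9   3. ]
(275, 307) [325.6 334.   22. ] [313.  332.5   3. ]
[571.6 431.1  22. ]
[593.7 293.2  22. ]
[331.7 254.6  22. ]
[315.9 388.5  22. ]
```

```bash
python3 -m pendant '[[[0.2,-0.03,0.3,-0.05],[0.2,-0.03,0.7,0],[0,0,0.8,0],[0,0,0.8,0],[0,0,0.8,0],[0,0,0.8,0],[0,0,0.8,0],[0,0,0.7,0],[0,0,0.3,0],[0,0,0,0]]]'
python3 - <<'E'
from h import *
go([449,342,4],-82)
E
```

```text
time: 8.78
tool_pos: [455.1, 329.8, 49.4]
tcp_rot: [180.0, 0.7, -82.5]
ft_force: [0.0, -0.5, -1.7]
finger_gap: 54.7
pose [455.1 329.8  49.4] [179.98   0.68 -82.51] t 8.78 F [ 0.  -0.5 -1.7] gap 54.7
tool shift mm [-12.4   4.5  45.5] units [-0.62  0.22  2.28] tool-z turn -0.51 deg units -0.11
shift units if turned first [-0.65  0.22  2.27]
```

```bash
python3 -m pendant '[[[-0.2,0.07,0.2,-0.05],[-0.2,0.07,0.3,-0.05],[-0.1,0.05,0.3,0],[0,0,0.3,0],[0,0,0.3,0],[0,0,0.2,0],[0,0,0.1,0],[0,0,0,0],[0,0,0,0],[0,0,0,0]]]'
python3 - <<'E'
from h import *
go([449,342,3],-82)
E
```

```text
time: 9.62
tool_pos: [452.0, 340.7, 15.5]
tcp_rot: [-179.8, 0.8, -82.0]
ft_force: [-0.6, 0.2, 0.1]
finger_gap: 54.4
pose [452.  340.7  15.5] [-179.75    0.77  -82.03] t 9.62 F [-0.6  0.2  0.1] gap 54.4
tool shift mm [-1.5  2.8 12.5] units [-0.08  0.14  0.62] tool-z turn -0.03 deg units -0.01
shift units if turned first [-0.09  0.14  0.62]
```

```bash
python3 -m pendant '[[[0,0,0.1,0],[0,0,0.1,0],[0,0,0.1,0],[0,0,0.1,0],[0,0,0.08,0],[0,0,0.05,0],[0,0,0.05,0],[0,0,0.05,0],[0,0,0,0],[0,0,0,0]]]'
python3 - <<'E'
from h import *
go([449,342,3],-82)
E
```

```text
time: 10.45
tool_pos: [452.8, 341.2, 2.5]
tcp_rot: [-179.7, 0.8, -82.0]
ft_force: [-0.4, -0.5, -0.4]
finger_gap: 54.8
pose [452.8 341.2   2.5] [-179.66    0.81  -82.04] t 10.45 F [-0.4 -0.5 -0.4] gap 54.8
tool shift mm [-1.4  3.7 -0.5] units [-0.07  0.18 -0.03] tool-z turn -0.04 deg units -0.01
shift units if turned first [-0.07  0.18 -0.03]
```

```bash
python3 -m pendant '[[[0,0,0.04,0],[0,0,0.04,0],[0,0,0.04,0],[0,0,0,0],[0,0,0,0],[0,0,0,0],[0,0,0,0],[0,0,0,0],[0,0,0,0],[0,0,0,0]]]'
```

```text
time: 11.28
tool_pos: [453.5, 341.6, 2.5]
tcp_rot: [-179.6, 0.8, -82.0]
ft_force: [-0.6, 0.7, -2.2]
finger_gap: 55.0
```

```bash
python3 -m pendant '[[[0,0,0.1,0],[0,0,0.1,0],[0,0,0.05,0],[0,0,0,0],[0,0,0,0],[0,0,0,0],[0,0,0,0],[0,0,0,0],[0,0,0,0],[0,0,0,0]]]'
python3 - <<'E'
from h import *
cv2.imwrite("pics/h_wrist.png",snapshot("wrist")[:,:,::-1])
E
```

```text
time: 12.12
tool_pos: [454.5, 342.4, 2.3]
tcp_rot: [-179.6, 0.9, -82.0]
ft_force: [-0.3, 0.2, 1.1]
finger_gap: 54.7
```

View pics/h_wrist.png

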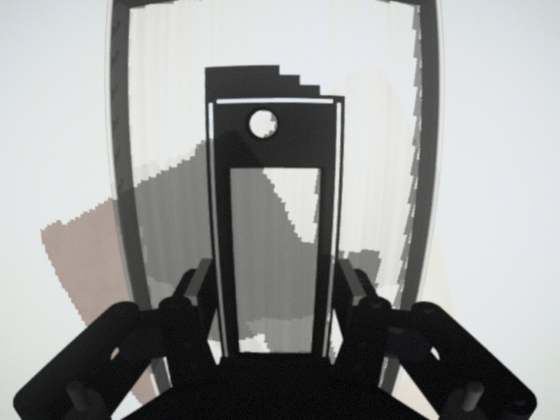

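```bash
python3 -m pendant '[[[0,0,0,0],[0,0,0,0],[0,0,0,0],[0,0,0,0],[0,0,-0.1,0],[0,0,-0.3,0],[0,0,-0.5,0],[0,0,-0.8,0],[0,0,-1,0],[0,0,-1,0]]]' 0.55 40
python3 - <<'E'
from h import *
cv2.imwrite("pics/i_wrist.png",snapshot("wrist")[:,:,::-1])
go([466,-291,170],46.8)
E
```

```text
time: 13.0
tool_pos: [450.7, 339.1, 76.0]
tcp_rot: [180.0, 0.6, -82.0]
ft_force: [0.6, -0.0, 0.2]
finger_gap: 66.2
pose [453.3 340.7  81.2] [-179.7     0.79  -82.03] t 13.05 F [2.5 1.4 3. ] gap 66.4
tool shift mm [626.   74.5 -97.9] units [31.3   3.73 -4.89] tool-z turn -128.83 deg units -28.1
shift units if turned first [-22.59  22.08  -4.44]
```

View pics/i_wrist.png

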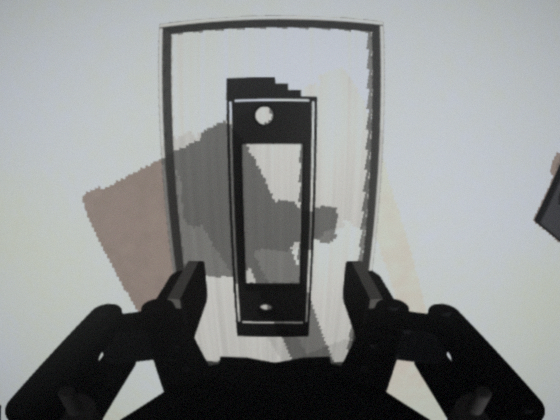

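Old plate lies flat, face up, inside the tray (plate centre ≈ (270,220) in view). Moving to the new plate.

```bash
python3 -m pendant '[[[0.5,0.05,-0.9,-1],[0.98,0.22,-0.8,-1],[0.96,0.3,-0.8,-1],[0.93,0.37,-0.7,-1],[0.9,0.44,-0.7,-1],[0.86,0.5,-0.7,-1],[0.8,0.58,-0.6,-1],[0.77,0.64,-0.5,-1],[0.7,0.7,-0.4,-1],[0.65,0.76,-0.2,-1]]]' 1
python3 - <<'E'
from h import *
go([466,-291,200],46.8)
s=sense(); p=s["tool_pos"][:2];d=np.array([466,-291])-p;d/=np.linalg.norm(d)
for k in range(20):
    a=np.radians(s["tcp_rot"][2]+4.5*k);print(k,(d@[np.cos(a),np.sin(a)]).round(2),(d@[np.sin(a),-np.cos(a)]).round(2),end='; ')
E
```

```text
time: 13.88
tool_pos: [457.4, 145.5, 223.5]
tcp_rot: [-178.4, -0.3, -33.8]
ft_force: [0.9, 0.9, 0.4]
finger_gap: 85.6
pose [457.4 145.5 223.5] [-178.36   -0.28  -33.82] t 13.88 F [0.9 0.9 0.4] gap 85.6
tool shift mm [250.  358.4  14.5] units [12.5  17.92  0.72] tool-z turn -80.62 deg units -17.59
shift units if turned first [-15.62  15.25   1.17]
0 0.57 0.82; 1 0.51 0.86; 2 0.44 0.9; 3 0.37 0.93; 4 0.29 0.96; 5 0.22 0.98; 6 0.14 0.99; 7 0.06 1.0; 8 -0.02 1.0; 9 -0.1 1.0; 10 -0.17 0.98; 11 -0.25 0.97; 12 -0.33 0.95; 13 -0.4 0.92; 14 -0.47 0.88; 15 -0.54 0.84; 16 -0.6 0.8; 17 -0.66 0.75; 18 -0.72 0.69; 19 -0.77 0.64;
```

```bash
python3 -m pendant '[[[0.57,0.8,0,-1],[0.5,0.85,0,-1],[0.45,0.9,0,-1],[0.37,0.93,0,-1],[0.3,0.95,0,-1],[0.2,0.98,0,-1],[0.15,0.99,0,-1],[0.05,1,0,-1],[0,1,0,-1],[-0.1,1,0,-1]]]'
python3 - <<'E'
from h import *
go([466,-291,200],46.8)
s=sense(); p=s["tool_pos"][:2];d=np.array([466,-291])-p;d/=np.linalg.norm(d)
for k in range(12):
    a=np.radians(s["tcp_rot"][2]+4.5*k);print(k,(d@[np.cos(a),np.sin(a)]).round(2),(d@[np.sin(a),-np.cos(a)]).round(2),end='; ')
E
```

```text
time: 14.72
tool_pos: [468.6, -63.7, 233.8]
tcp_rot: [-179.4, -2.5, 14.4]
ft_force: [0.7, -0.5, 0.2]
finger_gap: 85.5
pose [468.6 -63.7 233.8] [-179.44   -2.52   14.45] t 14.72 F [ 0.7 -0.5  0.2] gap 85.5
tool shift mm [-60.7 219.7  29.1] units [-3.03 10.99  1.45] tool-z turn -32.35 deg units -7.06
shift units if turned first [-8.37  7.68  1.69]
0 -0.26 0.97; 1 -0.34 0.94; 2 -0.41 0.91; 3 -0.48 0.88; 4 -0.55 0.84; 5 -0.61 0.79; 6 -0.67 0.74; 7 -0.73 0.69; 8 -0.78 0.63; 9 -0.83 0.56; 10 -0.87 0.5; 11 -0.9 0.43;
```

```bash
python3 -m pendant '[[[-0.18,0.65,0,-0.6],[-0.2,0.6,0,-0.6],[-0.25,0.6,0,-0.6],[-0.28,0.6,0.1,-0.6],[-0.3,0.58,0.1,-0.6],[-0.33,0.56,0.1,-0.6],[-0.36,0.54,0.1,-0.6],[-0.4,0.52,0.1,-0.6],[-0.42,0.5,0.1,-0.6],[-0.45,0.5,0.1,-0.6]]]'
python3 - <<'E'
from h import *
go([466,-291,180],46.8)
E
```

```text
time: 15.55
tool_pos: [465.5, -203.8, 228.5]
tcp_rot: [178.4, -2.8, 43.5]
ft_force: [0.1, 0.0, 0.8]
finger_gap: 85.1
pose [ 465.5 -203.8  228.5] [178.45  -2.78  43.46] t 15.55 F [0.1 0.  0.8] gap 85.1
tool shift mm [-61.9  62.4  47.3] units [-3.1   3.12  2.36] tool-z turn -3.34 deg units -0.73
shift units if turned first [-3.16  3.    2.43]
```

Run:
```python
from scipy.spatial.transform import Rotation as R
for e in [(-180,.1,-65.8),(-179.6,.4,-18.3),(-179.5,.7,-18.1),(-179.4,1,-17.3),(-179.54,1.2,-17.1),(-179.5,1,-16.9),(-179.5,1.1,-16.9),(179.8,.9,-62.8),(179.6,.8,-82.2),(180,.7,-82.5),(-179.6,.8,-82),(180,.6,-82),(-178.4,-.3,-33.8),(-179.4,-2.5,14.4),(178.4,-2.8,43.5)]:
    z=R.from_euler('xyz',e,degrees=True).as_matrix()[:,2]; print(e,(z[:2]*57.3).round(2))
```

```text
(-180, 0.1, -65.8) [-0.04  0.09]
(-179.6, 0.4, -18.3) [-0.25  0.51]
(-179.5, 0.7, -18.1) [-0.51  0.69]
(-179.4, 1, -17.3) [-0.78  0.87]
(-179.54, 1.2, -17.1) [-1.01  0.79]
(-179.5, 1, -16.9) [-0.81  0.77]
(-179.5, 1.1, -16.9) [-0.91  0.8 ]
(179.8, 0.9, -62.8) [-0.59  0.71]
(179.6, 0.8, -82.2) [-0.5   0.74]
(180, 0.7, -82.5) [-0.09  0.69]
(-179.6, 0.8, -82) [0.28 0.85]
(180, 0.6, -82) [-0.08  0.59]
(-178.4, -0.3, -33.8) [1.14 1.16]
(-179.4, -2.5, 14.4) [2.27 1.2 ]
(178.4, -2.8, 43.5) [3.13 0.77]
```

```bash
python3 -m pendant '[[[-0.3,0.3,0,-0.1],[-0.3,0.3,0,-0.1],[-0.3,0.3,0,-0.1],[-0.3,0.3,0,-0.1],[-0.3,0.3,0,-0.1],[-0.3,0.3,0,-0.1],[-0.3,0.3,0,-0.1],[-0.3,0.3,0,0],[-0.3,0.3,0,0],[-0.2,0.2,0,0]]]'
python3 - <<'E'
from h import *
go([466,-291,180],46.8)
s=sense();z=Rot.from_euler('xyz',s["tcp_rot"],degrees=True).as_matrix()[:,2];print("tilt",z[:2]*57.3)
np.save("p6.npy",[s["tool_pos"],s["tcp_rot"]])
cv2.imwrite("pics/j_wrist.png",snapshot("wrist")[:,:,::-1])
E
```

```text
time: 16.38
tool_pos: [466.1, -294.1, 232.3]
tcp_rot: [177.9, -2.7, 47.1]
ft_force: [-0.5, -0.1, -0.5]
finger_gap: 85.6
pose [ 466.1 -294.1  232.3] [177.94  -2.69  47.08] t 16.38 F [-0.5 -0.1 -0.5] gap 85.6
tool shift mm [-0.3 -4.1 52.3] units [-0.01 -0.21  2.61] tool-z turn 0.28 deg units 0.06
shift units if turned first [ 0.11 -0.11  2.62]
tilt [3.34009104 0.57022584]
```

View pics/j_wrist.png

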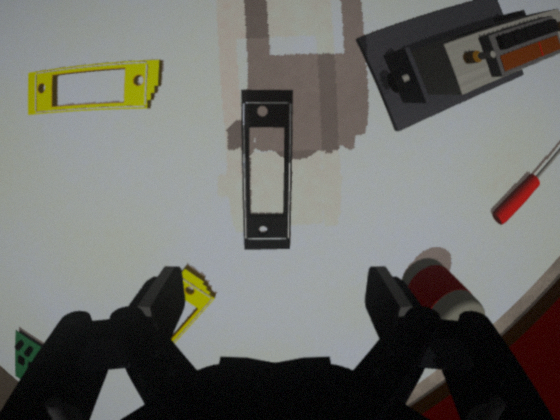

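Holes at x≈262 and plate centre at x≈267, so holes lie on the tool −x side and the plate's +x is tool +x. Wrist is tilted ~3°, so I'll watch how descent affects it.

```bash
cat >> h.py <<'E'
def tilt():
    s=sense();z=Rot.from_euler('xyz',s["tcp_rot"],degrees=True).as_matrix()[:,2];print("tilt xy deg",(z[:2]*57.3).round(2))
E
python3 -m pendant '[[[0,0,1,0],[0,0,1,0],[0,0,1,0],[0,0,1,0],[0,0,1,0],[0,0,-0.4,0],[0,0,-0.4,0],[0,0,-0.4,0],[0,0,-0.4,0],[0,0,-0.4,0]]]'
python3 - <<'E'
from h import *
go([466,-291,100],46.8);tilt()
E
```

```text
time: 17.27
tool_pos: [470.5, -296.0, 175.3]
tcp_rot: [177.8, -2.7, 46.9]
ft_force: [0.6, 0.5, 0.7]
finger_gap: 85.5
pose [ 470.5 -296.   175.3] [177.84  -2.72  46.94] t 17.27 F [0.6 0.5 0.7] gap 85.5
tool shift mm [-3.1 -9.5 74.9] units [-0.15 -0.48  3.75] tool-z turn 0.14 deg units 0.03
shift units if turned first [ 0.03 -0.34  3.76]
tilt xy deg [3.44 0.51]
```

```bash
python3 -m pendant '[[[-0.2,-1,0,0],[-0.2,-1,0,0],[-0.2,-1,0,0],[-0.2,-1,0,0],[-0.2,-1,0,0],[-0.2,-1,0,0],[0.1,0.4,0,0],[0.1,0.4,0,0],[0.1,0.4,0,0],[0.1,0.4,0,0]]]'
python3 - <<'E'
from h import *
go([466,-291,100],46.8);tilt()
E
```

```text
time: 18.1
tool_pos: [401.0, -253.2, 197.2]
tcp_rot: [175.6, -2.8, 47.0]
ft_force: [0.5, 0.1, -0.1]
finger_gap: 85.7
pose [ 401.  -253.2  197.2] [175.57  -2.83  47.01] t 18.1 F [ 0.5  0.1 -0.1] gap 85.7
tool shift mm [ 11.8  65.6 103.3] units [0.59 3.28 5.17] tool-z turn 0.21 deg units 0.05
shift units if turned first [0.85 3.66 4.86]
tilt xy deg [ 5.16 -0.95]
```

```bash
python3 -m pendant '[[[0.2,1,0,0],[0.2,1,0,0],[0.2,1,0,0],[0.2,1,0,0],[0.2,1,0,0],[0.2,1,0,0],[-0.1,-0.5,0,0],[-0.1,-0.5,0,0],[-0.1,-0.5,0,0],[-0.1,-0.5,0,0]]]'
python3 - <<'E'
from h import *
go([466,-291,100],46.8);tilt()
E
```

```text
time: 18.93
tool_pos: [487.2, -306.1, 203.5]
tcp_rot: [175.5, -2.9, 47.1]
ft_force: [-0.5, 0.8, 0.4]
finger_gap: 85.6
pose [ 487.2 -306.1  203.5] [175.46  -2.86  47.11] t 18.93 F [-0.5  0.8  0.4] gap 85.6
tool shift mm [ -8.6 -33.9 100.9] units [-0.43 -1.7   5.04] tool-z turn 0.31 deg units 0.07
shift units if turned first [-0.18 -1.29  5.18]
tilt xy deg [ 5.27 -1.  ]
```

```bash
python3 -m pendant '[[[0,0,0,0],[0,0,0,0],[0,0,0,0],[-0.05,-0.2,0,0],[-0.05,-0.2,0,0],[-0.05,-0.2,0,0],[-0.05,-0.2,0,0],[-0.05,-0.2,0,0],[-0.05,-0.2,0,0],[0,0,0,0]]]'
python3 - <<'E'
from h import *
go([466,-291,100],46.8);tilt();print(sense()["joint_pos"])
E
```

```text
time: 19.77
tool_pos: [461.8, -291.7, 203.1]
tcp_rot: [175.3, -2.9, 47.1]
ft_force: [-0.0, -0.2, -0.2]
finger_gap: 84.8
pose [ 461.8 -291.7  203.1] [175.27  -2.87  47.11] t 19.77 F [-0.  -0.2 -0.2] gap 84.8
tool shift mm [ -1.8  -5.9 103. ] units [-0.09 -0.29  5.15] tool-z turn 0.31 deg units 0.07
shift units if turned first [0.17 0.13 5.15]
tilt xy deg [ 5.41 -1.12]
[-39.38066571  -5.12395144 101.16927972   2.61357302  79.06691547
 -86.75840551]
```

```bash
python3 -m pendant '[[[0.06,0.3,0,0],[0.06,0.3,0,0],[0.06,0.3,0,0],[0.06,0.3,0,0],[0.06,0.3,0,0],[0.06,0.3,0,0],[0.06,0.3,0,0],[0.06,0.3,0,0],[0.06,0.3,0,0],[0,0,0,0]]]'
python3 - <<'E'
from h import *
go([466,-291,100],46.8);tilt();print(sense()["joint_pos"])
E
```

```text
time: 20.6
tool_pos: [514.5, -324.4, 208.3]
tcp_rot: [175.2, -2.9, 47.1]
ft_force: [0.2, -0.5, 0.4]
finger_gap: 85.5
pose [ 514.5 -324.4  208.3] [175.23  -2.88  47.11] t 20.6 F [ 0.2 -0.5  0.4] gap 85.5
tool shift mm [-13.9 -67.  102.5] units [-0.7  -3.35  5.13] tool-z turn 0.31 deg units 0.07
shift units if turned first [-0.44 -2.91  5.41]
tilt xy deg [ 5.45 -1.15]
[-38.56914982   4.34555924  91.19767837   2.5426395   79.48449741
 -85.91066276]
```

```bash
python3 -m pendant '[[[0,0,-1,0],[0,0,-1,0],[0,0,-1,0],[0,0,-1,0],[0,0,0.4,0],[0,0,0.4,0],[0,0,0.4,0],[0,0,0.4,0],[0,0,0.4,0],[0,0,0.4,0]]]'
python3 - <<'E'
from h import *
go([466,-291,100],46.8);tilt();print(sense()["joint_pos"])
E
```

```text
time: 21.43
tool_pos: [511.1, -323.3, 238.0]
tcp_rot: [175.4, -2.9, 47.1]
ft_force: [0.2, -0.1, -0.8]
finger_gap: 85.4
pose [ 511.1 -323.3  238. ] [175.45  -2.86  47.11] t 21.43 F [ 0.2 -0.1 -0.8] gap 85.4
tool shift mm [-13.9 -65.8 132.6] units [-0.7  -3.29  6.63] tool-z turn 0.31 deg units 0.07
shift units if turned first [-0.37 -2.75  6.9 ]
tilt xy deg [ 5.27 -1.01]
[-38.68894179   3.20679014  89.26972131   2.52553294  82.77897313
 -85.90215044]
```

```bash
python3 -m pendant '[[[0.2,1,0,0],[0,0,0,0],[0,0,0,0],[0.2,1,0,0],[0,0,0,0],[0,0,0,0],[0.2,1,0,0],[0,0,0,0],[0,0,0,0],[0,0,0,0]]]'
python3 - <<'E'
from h import *
go([466,-291,100],46.8);tilt();print(sense()["joint_pos"],sense()["qd"])
E
```

```text
time: 22.27
tool_pos: [556.5, -350.1, 226.2]
tcp_rot: [176.9, -2.7, 47.1]
ft_force: [-0.2, 0.1, -0.3]
finger_gap: 85.7
pose [ 556.5 -350.1  226.2] [176.87  -2.72  47.08] t 22.27 F [-0.2  0.1 -0.3] gap 85.7
tool shift mm [ -24.3 -113.1  119.2] units [-1.22 -5.66  5.96] tool-z turn 0.28 deg units 0.06
shift units if turned first [-0.94 -5.32  6.31]
tilt xy deg [ 4.14 -0.14]
[-37.99594276  12.97302974  79.73980121   2.44799758  83.94155465
 -85.1894093 ] [ 0.06682303 -0.8640504   0.98314652  0.04095104  0.22599343 -0.08780794]
```

```bash
python3 -m pendant '[[[-0.05,-0.2,0,0],[-0.1,-0.4,0,0],[-0.1,-0.5,0,0],[-0.1,-0.6,0,0],[-0.1,-0.6,0,0],[-0.1,-0.6,0,0],[-0.1,-0.5,0,0],[-0.1,-0.4,0,0],[-0.05,-0.2,0,0],[0,-0.1,0,0]]]'
python3 - <<'E'
from h import *
go([466,-291,100],46.8);tilt();print(sense()["joint_pos"],sense()["qd"])
E
```

```text
time: 23.1
tool_pos: [477.5, -300.7, 224.1]
tcp_rot: [176.5, -2.7, 47.1]
ft_force: [-0.4, -1.0, -0.1]
finger_gap: 85.2
pose [ 477.5 -300.7  224.1] [176.54  -2.72  47.1 ] t 23.1 F [-0.4 -1.  -0.1] gap 85.2
tool shift mm [ -6.5 -22.5 122.8] units [-0.33 -1.12  6.14] tool-z turn 0.3 deg units 0.07
shift units if turned first [-0.04 -0.75  6.21]
tilt xy deg [ 4.38 -0.37]
[-39.02106794  -1.67020413  95.57929015   2.49597972  82.45831167
 -86.29270363] [ 0.17510172 -5.66687048  5.15924768  0.07826458 -0.21684788  0.23385866]
```

```bash
python3 -m pendant '[[[0.7,0.75,0,0],[0,0,0,0],[0.7,0.75,0,0],[0,0,0,0],[0.7,0.75,0,0],[0,0,0,0],[0.7,0.75,0,0],[0,0,0,0],[0,0,0,0],[0,0,0,0]]]'
python3 - <<'E'
from h import *
go([466,-291,100],46.8);tilt();print(sense()["joint_pos"],sense()["qd"])
E
```

```text
time: 23.93
tool_pos: [556.0, -300.0, 228.8]
tcp_rot: [176.8, -2.5, 47.1]
ft_force: [-0.1, 0.1, 1.0]
finger_gap: 85.6
pose [ 556.  -300.   228.8] [176.8   -2.55  47.11] t 23.93 F [-0.1  0.1  1. ] gap 85.6
tool shift mm [-60.4 -79.  122. ] units [-3.02 -3.95  6.1 ] tool-z turn 0.31 deg units 0.07
shift units if turned first [-2.76 -3.59  6.44]
tilt xy deg [ 4.07 -0.31]
[-34.17017809   8.80436432  84.16359334   2.04253513  83.4876234
 -81.37556509] [-0.54903326 -0.57825762  0.98342727 -0.41392266  0.40811029 -0.51606737]
```

```bash
python3 -m pendant '[[[-0.3,-0.4,0,0],[-0.6,-0.8,0,0],[-0.7,-0.9,0,0],[-0.7,-0.9,0,0],[-0.6,-0.8,0,0],[-0.4,-0.5,0,0],[0.2,0.9,1,0],[0.2,0.9,1,0],[0.2,0.9,1,0],[0,0,0,0]]]'
python3 - <<'E'
from h import *
go([466,-291,100],46.8);tilt();print(sense()["joint_pos"],sense()["qd"])
E
```

```text
time: 24.77
tool_pos: [489.1, -320.5, 167.1]
tcp_rot: [176.3, -2.4, 46.9]
ft_force: [-0.4, -0.2, -0.3]
finger_gap: 85.4
pose [ 489.1 -320.5  167.1] [176.31  -2.4   46.94] t 24.77 F [-0.4 -0.2 -0.3] gap 85.4
tool shift mm [  3.  -41.3  64.7] units [ 0.15 -2.06  3.24] tool-z turn 0.14 deg units 0.03
shift units if turned first [ 0.28 -1.85  3.35]
tilt xy deg [ 4.33 -0.77]
[-39.61827668   3.44641521  96.44200611   2.23098647  76.29197408
 -86.93729625] [-1.06594481 -5.38168974  1.5380453  -0.53297795  3.66241979 -0.78154184]
```

```bash
python3 -m pendant '[[[-0.1,-0.6,0.1,0],[-0.1,-0.6,0.4,0],[0,0,0.4,0],[0,0,0.4,0],[0.2,1,0,0],[0,0,0,0],[0,0,0,0],[0.2,1,0,0],[0,0,0,0],[0,0,0,0]]]'
python3 - <<'E'
from h import *
go([466,-291,100],46.8);tilt();print(sense()["joint_pos"],sense()["qd"])
E
```

```text
time: 25.6
tool_pos: [500.3, -329.1, 140.0]
tcp_rot: [176.5, -2.3, 46.8]
ft_force: [0.1, 0.7, -0.3]
finger_gap: 85.4
pose [ 500.3 -329.1  140. ] [176.52  -2.3   46.83] t 25.6 F [ 0.1  0.7 -0.3] gap 85.4
tool shift mm [  2.7 -53.5  37. ] units [ 0.13 -2.67  1.85] tool-z turn 0.03 deg units 0.01
shift units if turned first [ 0.21 -2.56  2.  ]
tilt xy deg [ 4.11 -0.71]
[-39.50363991   7.09643322  95.46828141   2.15244139  73.82057737
 -86.79784799] [-0.0102479   0.82377134 -1.69764956  0.10167813 -0.87650957  0.05541687]
```

```bash
python3 -m pendant '[[[0.4,-0.2,0.1,1],[0.6,-0.3,0.2,1],[0.6,-0.4,0.2,1],[0.6,-0.4,0.2,1],[0.55,-0.5,0.2,1],[0.5,-0.5,0.2,1],[0.45,-0.6,0.2,1],[0.4,-0.6,0.2,1],[0.3,-0.6,0.2,1],[0.2,-0.3,0.1,1]]]'
python3 - <<'E'
from h import *
go([545,-205,20],-12);tilt()
E
```

```text
time: 26.43
tool_pos: [546.6, -204.3, 108.8]
tcp_rot: [179.1, -4.4, -1.2]
ft_force: [-0.5, 0.2, -0.3]
finger_gap: 85.3
pose [ 546.6 -204.3  108.8] [179.11  -4.38  -1.24] t 26.43 F [-0.5  0.2 -0.3] gap 85.3
tool shift mm [-8.3 -0.6 88.4] units [-0.42 -0.03  4.42] tool-z turn 10.76 deg units 2.35
shift units if turned first [-0.07  0.05  4.44]
tilt xy deg [ 4.36 -0.98]
```

```bash
python3 -m pendant '[[[-0.05,0,0.3,0.8],[-0.05,0,0.6,0.8],[-0.05,0,0.7,0.7],[-0.05,0,0.7,0],[-0.05,0,0.7,0],[-0.05,0,0.6,0],[-0.05,0,0.5,0],[-0.05,0,0.3,0],[0,0,0.1,0],[0,0,0,0]]]'
python3 - <<'E'
from h import *
go([545,-205,-8],-12);tilt()
E
```

```text
time: 27.27
tool_pos: [545.0, -201.4, 18.4]
tcp_rot: [179.9, -4.8, -12.5]
ft_force: [-0.1, 0.7, -0.5]
finger_gap: 85.8
pose [ 545.  -201.4   18.4] [179.93  -4.81 -12.45] t 27.27 F [-0.1  0.7 -0.5] gap 85.8
tool shift mm [-1.4  3.5 26.4] units [-0.07  0.17  1.32] tool-z turn -0.45 deg units -0.1
shift units if turned first [0.04 0.18 1.32]
tilt xy deg [ 4.68 -1.11]
```

```bash
python3 -m pendant '[[[-0.01,0,0.2,0],[-0.01,0,0.2,0],[-0.01,0,0.2,0],[-0.01,0,0.2,0],[-0.01,0,0.2,0],[-0.01,0,0.15,0],[0,0,0.1,0],[0,0,0.1,0],[0,0,0.1,0],[0,0,0.1,0]]]'
python3 - <<'E'
from h import *
go([545,-205,-8],-12);tilt()
E
```

```text
time: 28.1
tool_pos: [548.7, -203.0, -9.4]
tcp_rot: [179.9, -5.0, -12.4]
ft_force: [-16.7, 7.5, 37.4]
finger_gap: 85.2
pose [ 548.7 -203.    -9.4] [179.87  -4.96 -12.43] t 28.1 F [-16.7   7.5  37.4] gap 85.2
tool shift mm [-3.1  2.8 -1.7] units [-0.15  0.14 -0.08] tool-z turn -0.43 deg units -0.09
shift units if turned first [-0.16  0.14 -0.07]
tilt xy deg [ 4.81 -1.19]
```

```bash
python3 -m pendant '[[[0,0,0.03,0],[0,0,0.03,0],[0,0,0.03,0],[0,0,0.03,0],[0,0,0.03,0],[0,0,0.03,0],[0,0,0.03,0],[0,0,0.03,0],[0,0,0.03,0],[0,0,0.03,0]]]'
python3 - <<'E'
from h import *
go([545,-205,-8],-12);tilt()
E
```

```text
time: 28.93
tool_pos: [549.6, -203.4, -9.2]
tcp_rot: [179.9, -4.8, -12.4]
ft_force: [-4.3, 2.0, 10.7]
finger_gap: 85.5
pose [ 549.6 -203.4   -9.2] [179.87  -4.83 -12.39] t 28.93 F [-4.3  2.  10.7] gap 85.5
tool shift mm [-4.1  2.6 -1.6] units [-0.2   0.13 -0.08] tool-z turn -0.39 deg units -0.08
shift units if turned first [-0.21  0.13 -0.06]
tilt xy deg [ 4.68 -1.16]
```

```bash
python3 - <<'E'
from h import *
s=sense();p=s["tool_pos"][:2];d=(np.array([466,-291])-p);print(np.linalg.norm(d)/20);d/=np.linalg.norm(d)
for k in range(20):
    a=np.radians(-12.4+3*k);print(k,(d@[np.cos(a),np.sin(a)]).round(2),(d@[np.sin(a),-np.cos(a)]).round(2),end='; ')
E
python3 -m pendant '[[[0,0,-0.2,0],[0,0,-0.4,0],[-0.2,0.2,-0.5,-0.7],[-0.25,0.3,-0.5,-0.7],[-0.3,0.3,-0.4,-0.7],[-0.3,0.3,-0.3,-0.7],[-0.3,0.2,-0.2,-0.7],[-0.35,0.2,0,-0.7],[-0.35,0.2,0,-0.7],[-0.35,0.2,0,-0.7]]]'
python3 - <<'E'
from h import *
go([466,-291,25],46.8);tilt()
E
```

```text
6.056509614080674
0 -0.52 0.85; 1 -0.56 0.83; 2 -0.61 0.8; 3 -0.65 0.76; 4 -0.69 0.73; 5 -0.72 0.69; 6 -0.76 0.65; 7 -0.79 0.61; 8 -0.82 0.57; 9 -0.85 0.53; 10 -0.88 0.48; 11 -0.9 0.43; 12 -0.92 0.39; 13 -0.94 0.34; 14 -0.96 0.29; 15 -0.97 0.24; 16 -0.98 0.19; 17 -0.99 0.13; 18 -1.0 0.08; 19 -1.0 0.03; time: 29.77
tool_pos: [496.6, -241.2, 42.5]
tcp_rot: [177.6, -4.4, 14.6]
ft_force: [0.4, -0.7, -0.4]
finger_gap: 85.1
pose [ 496.6 -241.2   42.5] [177.58  -4.4   14.57] t 29.77 F [ 0.4 -0.7 -0.4] gap 85.1
tool shift mm [-43.4  39.9  15.9] units [-2.17  1.99  0.79] tool-z turn -32.23 deg units -7.03
shift units if turned first [-2.87  0.59  0.87]
tilt xy deg [ 4.86 -1.23]
```

```bash
python3 -m pendant '[[[-0.25,0.2,0,-0.7],[-0.25,0.2,0,-0.7],[-0.3,0.15,0,-0.7],[-0.3,0.15,0,-0.7],[-0.3,0.1,0,-0.7],[-0.3,0.1,0,-0.7],[-0.3,0.05,0,-0.7],[-0.3,0,0,-0.7],[-0.2,0,0,-0.7],[-0.1,0,0,-0.6]]]'
python3 - <<'E'
from h import *
go([466,-291,10],46.8);tilt()
s=sense();np.save("p7.npy",[s["tool_pos"],s["tcp_rot"]])
cv2.imwrite("pics/k_wrist.png",snapshot("wrist")[:,:,::-1])
E
```

```text
time: 30.6
tool_pos: [456.8, -286.9, 43.9]
tcp_rot: [175.3, -2.4, 47.8]
ft_force: [-0.0, -1.0, 0.3]
finger_gap: 85.2
pose [ 456.8 -286.9   43.9] [175.28  -2.37  47.82] t 30.6 F [-0.  -1.   0.3] gap 85.2
tool shift mm [ 1.8  6.7 34.7] units [0.09 0.34 1.74] tool-z turn 1.02 deg units 0.22
shift units if turned first [0.17 0.47 1.7 ]
tilt xy deg [ 5.08 -1.42]
```

View pics/k_wrist.png

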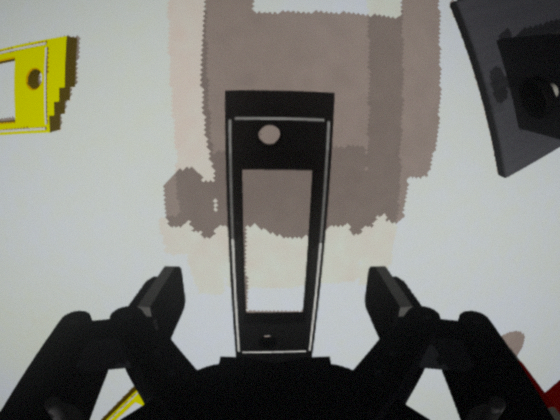

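Run:
```python
from h import *
pose=np.load("p7.npy")
a,b=[onz("wrist",p,12,pose) for p in [(269,134),(267,341)]];d=(a-b)[:2]
yaw=np.degrees(np.arctan2(-d[0],d[1]));y=np.radians(yaw);ex=np.array([np.cos(y),np.sin(y)])
f=(a+b)[:2]/2+5*ex;print(np.linalg.norm(d),yaw,f)
q=np.array([onz("wrist",p,12,pose)[:2] for p in [(225,92),(335,93),(318,356),(236,354)]]);print(q.mean(0),np.linalg.norm(q[0]-q[1]),np.linalg.norm(q[1]-q[2]))
go([f[0],f[1],0],yaw)
```

```text
140.37339791881487 46.848599153355096 [ 463.33687108 -291.13213064]
[ 462.01646701 -287.69081153] 56.25129488328541 180.64439100007246
pose [ 456.7 -287.1   44. ] [175.27  -2.35  48.01] t 30.65 F [-0.4  0.5  0.5] gap 85.2
tool shift mm [-0.3  4.  44.5] units [-0.02  0.2   2.22] tool-z turn 1.16 deg units 0.25
shift units if turned first [0.08 0.38 2.2 ]
```

```bash
python3 -m pendant '[[[0,0.05,0.2,0.1],[0,0.05,0.3,0.1],[0,0.05,0.3,0.05],[0,0.05,0.3,0],[0,0,0.3,0],[0,0,0.3,0],[0,0,0.2,0],[0,0,0.1,0],[0,0,0.05,0],[0,0,0,0]]]'
python3 - <<'E'
from h import *
go([463.5,-291,1],46.9);tilt()
E
```

```text
time: 31.48
tool_pos: [463.8, -290.0, -2.0]
tcp_rot: [175.4, -2.5, 46.4]
ft_force: [0.1, 0.2, -0.4]
finger_gap: 85.3
pose [ 463.8 -290.    -2. ] [175.44  -2.49  46.38] t 31.48 F [ 0.1  0.2 -0.4] gap 85.3
tool shift mm [-0.8  0.7 -3. ] units [-0.04  0.03 -0.15] tool-z turn -0.52 deg units -0.11
shift units if turned first [-0.05  0.02 -0.15]
tilt xy deg [ 5.01 -1.35]
```

Position is right; raise 3 mm and close.

```bash
python3 -m pendant '[[[-0.04,0.03,-0.15,-0.1],[0,0,0,0],[0,0,0,0],[0,0,0,0],[0,0,0,0],[0,0,0,0],[0,0,0,0],[0,0,0,0],[0,0,0,0],[0,0,0,0]]]' -1 30
python3 - <<'E'
from h import *
go([463.5,-291,1],46.9);tilt()
E
```

```text
time: 32.32
tool_pos: [463.6, -291.4, 2.4]
tcp_rot: [175.4, -2.5, 46.9]
ft_force: [-0.1, -0.0, -2.2]
finger_gap: 55.2
pose [ 463.6 -291.4    2.4] [175.35  -2.45  46.89] t 32.32 F [-0.1 -0.  -2.2] gap 55.2
tool shift mm [ 0.1 -0.4  1.3] units [ 0.01 -0.02  0.07] tool-z turn -0.01 deg units -0.0
shift units if turned first [ 0.01 -0.02  0.07]
tilt xy deg [ 5.06 -1.39]
```

```bash
python3 -m pendant '[[[0,0,-0.2,0],[0,0,-0.4,0],[0,0,-0.5,0],[0.1,0,-0.5,0.6],[0.1,0,-0.4,0.8],[0.13,0,-0.2,0.8],[0.13,0,0,0.8],[0.13,-0.02,0,0.8],[0.13,-0.03,0,0.8],[0.13,-0.05,0,0.8]]]'
python3 - <<'E'
from h import *
go([490,-270,30],-17);tilt()
E
```

```text
time: 33.15
tool_pos: [473.9, -279.9, 58.5]
tcp_rot: [176.6, -4.4, 21.1]
ft_force: [-0.3, -0.3, -1.8]
finger_gap: 54.8
pose [ 473.9 -279.9   58.5] [176.57  -4.4   21.14] t 33.15 F [-0.3 -0.3 -1.8] gap 54.8
tool shift mm [16.4 -5.2 29.6] units [ 0.82 -0.26  1.48] tool-z turn 38.14 deg units 8.32
shift units if turned first [ 0.63 -0.71  1.43]
tilt xy deg [ 5.33 -1.61]
```

```bash
python3 -m pendant '[[[0.05,-0.03,0,0.85],[0.05,-0.03,0,0.85],[0.05,-0.04,0,0.85],[0.05,-0.04,0,0.85],[0.05,-0.05,0.1,0.85],[0.05,-0.05,0.1,0.85],[0.05,-0.05,0.1,0.85],[0.05,-0.06,0.1,0.8],[0.05,-0.06,0.1,0.5],[0,0,0.1,0]]]'
python3 - <<'E'
from h import *
go([490,-270,20],-17);tilt()
cv2.imwrite("pics/l_wrist.png",snapshot("wrist")[:,:,::-1])
E
```

```text
time: 33.98
tool_pos: [488.0, -273.6, 61.5]
tcp_rot: [179.4, -6.3, -14.1]
ft_force: [0.3, -0.5, -1.1]
finger_gap: 54.7
pose [ 488.  -273.6   61.5] [179.43  -6.33 -14.09] t 33.98 F [ 0.3 -0.5 -1.1] gap 54.7
tool shift mm [-3.5 -4.4 41.4] units [-0.18 -0.22  2.07] tool-z turn 2.91 deg units 0.63
shift units if turned first [ 0.04 -0.2   2.08]
tilt xy deg [ 5.99 -2.09]
```

View pics/l_wrist.png

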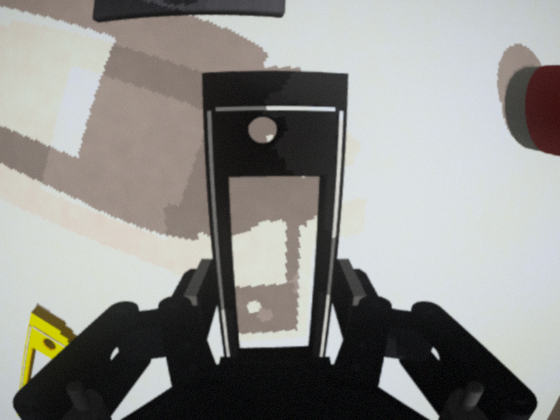

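Run:
```python
from h import *
im=snapshot("scene")[:,:,::-1].copy(); cv2.imwrite("pics/m_scene_full.png",im)
p=topix("scene",[488,-273,62]).astype(int);print(p)
c=im[p[1]-70:p[1]+70,p[0]-90:p[0]+90];cv2.imwrite("pics/m_scene.png",cv2.resize(cv2.convertScaleAbs(c,alpha=1.7,beta=20),None,fx=4,fy=4,interpolation=cv2.INTER_CUBIC))
```

```text
[216 244]
```

View pics/m_scene.png

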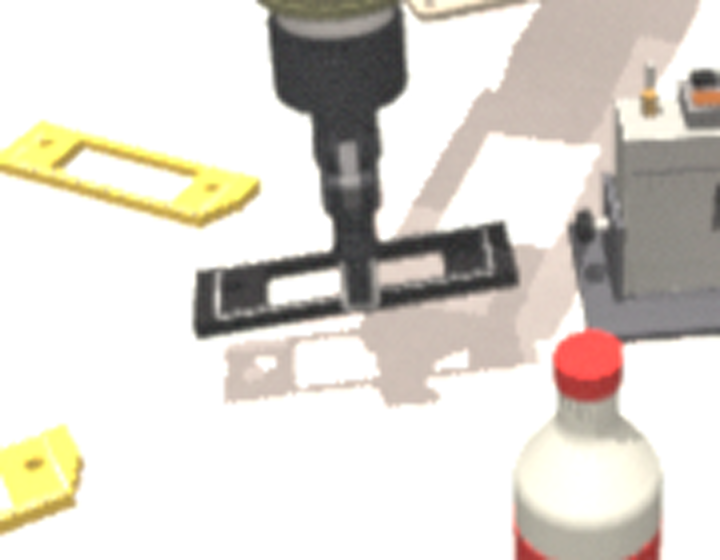

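```bash
python3 -m pendant '[[[0,-0.05,0.2,0.3],[0,-0.05,0.3,0.3],[0,-0.05,0.4,0],[0,-0.05,0.4,0],[-0.02,0,0.4,0],[-0.02,0,0.4,0],[-0.02,0,0.3,0],[-0.02,0,0.2,0],[0,0,0.1,0],[0,0,0,0]]]'
python3 - <<'E'
from h import *
go([490,-270,2],-17);tilt()
E
```

```text
time: 34.92
tool_pos: [493.6, -271.4, 2.8]
tcp_rot: [179.7, -6.3, -16.7]
ft_force: [-2.2, 1.7, 3.4]
finger_gap: 54.5
pose [ 493.6 -271.4    2.8] [179.71  -6.34 -16.67] t 34.92 F [-2.2  1.7  3.4] gap 54.5
tool shift mm [-3.9 -0.3  0.3] units [-0.19 -0.01  0.02] tool-z turn 0.33 deg units 0.07
shift units if turned first [-0.19 -0.01  0.04]
tilt xy deg [ 5.98 -2.09]
```

```bash
python3 -m pendant '[[[0,0,0,0],[0,0,0,0],[0,0,0,0],[0,0,0,0],[0,0,0.1,0],[0,0,0.2,0],[0,0,0.2,0],[0,0,0.15,0],[0,0,0.08,0],[0,0,0.08,0]]]' 1 30
python3 - <<'E'
from h import *
go([490,-270,2],-17);tilt()
E
python3 -m pendant '[[[0,0,0.1,0],[0,0,0.1,0],[0,0,0.1,0],[0,0,0.1,0],[0,0,0.1,0],[0,0,0.1,0],[0,0,0.1,0],[0,0,0.1,0],[0,0,0.1,0],[0,0,0.1,0]]]'
python3 - <<'E'
from h import *
go([490,-270,2],-17);tilt()
E
```

```text
time: 35.75
tool_pos: [496.4, -273.1, -8.2]
tcp_rot: [179.7, -6.3, -16.6]
ft_force: [-11.2, 7.0, 24.8]
finger_gap: 85.7
pose [ 496.4 -273.1   -8.2] [179.69  -6.28 -16.63] t 35.75 F [-11.2   7.   24.8] gap 85.7
tool shift mm [ -5.9  -1.1 -10.9] units [-0.29 -0.06 -0.54] tool-z turn 0.37 deg units 0.08
shift units if turned first [-0.35 -0.06 -0.51]
tilt xy deg [ 5.92 -2.1 ]
time: 36.58
tool_pos: [496.3, -273.0, -9.0]
tcp_rot: [179.8, -5.4, -16.5]
ft_force: [-13.1, 8.2, 29.7]
finger_gap: 85.6
pose [ 496.3 -273.    -9. ] [179.83  -5.38 -16.49] t 36.58 F [-13.1   8.2  29.7] gap 85.6
tool shift mm [ -5.8  -1.  -11.6] units [-0.29 -0.05 -0.58] tool-z turn 0.51 deg units 0.11
shift units if turned first [-0.35 -0.05 -0.55]
tilt xy deg [ 5.1  -1.69]
```

```bash
python3 -m pendant '[[[0,0,0.11,0],[0,0,0.11,0],[0,0,0.11,0],[0,0,0.11,0],[0,0,0.11,0],[0,0,0.11,0],[0,0,0.11,0],[0,0,0.11,0],[0,0,0.11,0],[0,0,0.11,0]]]'
python3 - <<'E'
from h import *
tilt()
E
python3 -m pendant '[[[0,0,0.11,0],[0,0,0.11,0],[0,0,0.11,0],[0,0,0.11,0],[0,0,0.11,0],[0,0,0.11,0],[0,0,0.11,0],[0,0,0.11,0],[0,0,0.11,0],[0,0,0.11,0]]]'
python3 - <<'E'
from h import *
go([490,-270,2],-17);tilt()
E
```

```text
time: 37.42
tool_pos: [496.2, -272.8, -9.7]
tcp_rot: [180.0, -4.5, -16.3]
ft_force: [-13.4, 8.5, 32.2]
finger_gap: 85.4
tilt xy deg [ 4.26 -1.28]
time: 38.25
tool_pos: [496.1, -272.6, -10.5]
tcp_rot: [-179.9, -3.6, -16.2]
ft_force: [-12.3, 7.8, 30.8]
finger_gap: 85.6
pose [ 496.1 -272.6  -10.5] [-179.9    -3.57  -16.23] t 38.25 F [-12.3   7.8  30.8] gap 85.6
tool shift mm [ -5.8  -0.8 -12.9] units [-0.29 -0.04 -0.64] tool-z turn 0.77 deg units 0.17
shift units if turned first [-0.33 -0.04 -0.62]
tilt xy deg [ 3.45 -0.9 ]
```

```bash
python3 -m pendant '[[[0,0,0.11,0],[0,0,0.11,0],[0,0,0.11,0],[0,0,0.11,0],[0,0,0.11,0],[0,0,0.11,0],[0,0,0.11,0],[0,0,0.11,0],[0,0,0.11,0],[0,0,0.11,0]]]'
python3 -m pendant '[[[0,0,0.11,0],[0,0,0.11,0],[0,0,0.11,0],[0,0,0.11,0],[0,0,0.11,0],[0,0,0.11,0],[0,0,0.11,0],[0,0,0.11,0],[0,0,0.11,0],[0,0,0.11,0]]]'
python3 - <<'E'
from h import *
go([490,-270,2],-17);tilt()
s=sense();np.save("p8.npy",[s["tool_pos"],s["tcp_rot"]])
cv2.imwrite("pics/n_wrist.png",snapshot("wrist")[:,:,::-1])
E
```

```text
time: 39.08
tool_pos: [496.0, -272.5, -11.2]
tcp_rot: [-179.8, -2.7, -16.1]
ft_force: [-12.5, 7.3, 29.5]
finger_gap: 85.3
time: 39.92
tool_pos: [495.9, -272.3, -11.8]
tcp_rot: [-179.7, -1.9, -16.0]
ft_force: [-11.3, 7.3, 29.2]
finger_gap: 85.4
pose [ 495.9 -272.3  -11.8] [-179.67   -1.93  -16.03] t 39.92 F [-11.3   7.3  29.2] gap 85.4
tool shift mm [ -5.8  -0.7 -14. ] units [-0.29 -0.03 -0.7 ] tool-z turn 0.97 deg units 0.21
shift units if turned first [-0.31 -0.03 -0.69]
tilt xy deg [ 1.95 -0.22]
```

View pics/n_wrist.png

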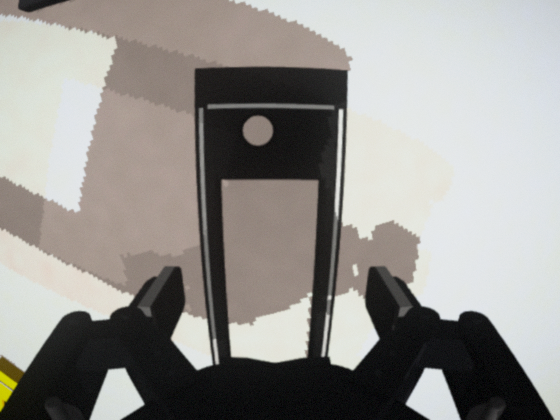

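```bash
python3 -m pendant '[[[0,0,0.11,0],[0,0,0.11,0],[0,0,0.11,0],[0,0,0.11,0],[0,0,0.11,0],[0,0,0.11,0],[0,0,0.11,0],[-0.1,0,-0.3,0.1],[-0.1,0,-0.3,0.05],[0,0,-0.1,0]]]'
python3 - <<'E'
from h import *
tilt()
go([490,-270,2],-16.7)
s=sense();np.save("p9.npy",[s["tool_pos"],s["tcp_rot"]])
im=snapshot("wrist");cv2.imwrite("pics/o_wrist.png",im[:,:,::-1])
E
```

```text
time: 40.8
tool_pos: [491.2, -270.8, 2.0]
tcp_rot: [-179.6, -1.3, -16.7]
ft_force: [0.6, -0.1, -0.1]
finger_gap: 85.2
tilt xy deg [1.4  0.03]
pose [ 491.2 -270.8    2. ] [-179.57   -1.34  -16.68] t 40.8 F [ 0.6 -0.1 -0.1] gap 85.2
tool shift mm [-1.4 -0.5 -0. ] units [-0.07 -0.02 -0.  ] tool-z turn 0.02 deg units 0.0
shift units if turned first [-0.07 -0.02  0.  ]
```

View pics/o_wrist.png

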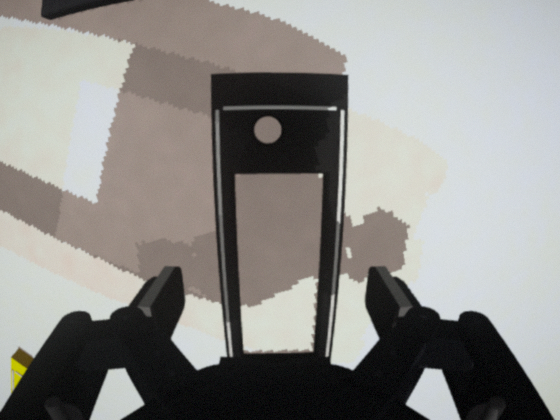

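```bash
python3 -m pendant '[[[0.08,0,0.05,0],[0,0,0,0],[0,0,0,0],[0,0,0,0],[0,0,0,0],[0,0,0,0],[0,0,0,0],[0,0,0,0],[0,0,0,0],[0,0,0,0]]]' -1 30
python3 - <<'E'
from h import *
tilt()
go([508,-17,230],-16.9)
s=sense();np.save("p10.npy",[s["tool_pos"],s["tcp_rot"]])
im=snapshot("wrist");cv2.imwrite("pics/q_wrist.png",im[:,:,::-1])
# hole positions in tool frame, old seated vs new now
def ell(f,lo):
    g=cv2.cvtColor(cv2.imread(f),cv2.COLOR_BGR2GRAY)[95:160,230:300]
    m=(g>lo).astype(np.uint8);cs,_=cv2.findContours(m,cv2.RETR_EXTERNAL,cv2.CHAIN_APPROX_NONE)
    for c in cs:
        if 300<cv2.contourArea(c)<1500: e=cv2.fitEllipse(c);print(f,e[0][0]+230,e[0][1]+95,e[1],cv2.contourArea(c))
for f in ["pics/g_wrist.png","pics/h_wrist.png","pics/q_wrist.png","pics/e_wrist.png"]: ell(f,60)
E
```

```text
time: 41.68
tool_pos: [493.1, -271.5, 0.6]
tcp_rot: [-179.6, -1.3, -16.6]
ft_force: [-1.9, 1.6, 4.7]
finger_gap: 55.2
tilt xy deg [1.37 0.05]
pose [ 493.1 -271.5    0.6] [-179.56   -1.3   -16.64] t 41.68 F [-1.9  1.6  4.7] gap 55.2
tool shift mm [ -53.5 -249.9 -228.7] units [ -2.67 -12.49 -11.43] tool-z turn 0.26 deg units 0.06
shift units if turned first [ -2.99 -12.39 -11.47]
pics/g_wrist.png 263.31623458862305 123.27022933959961 (26.680133819580078, 27.139728546142578) 566.0
pics/g_wrist.png 265.23437118530273 99.73293781280518 (5.487253189086914, 109.13963317871094) 341.0
pics/h_wrist.png 262.7666702270508 123.3330307006836 (27.89388656616211, 28.333892822265625) 618.5
pics/h_wrist.png 264.3239631652832 100.08861494064331 (6.484860897064209, 103.89337158203125) 403.0
pics/q_wrist.png 262.38716888427734 129.45773315429688 (27.009639739990234, 27.335458755493164) 578.0
pics/e_wrist.png 262.27761459350586 123.04701614379883 (25.9813289642334, 28.71818733215332) 583.5
pics/e_wrist.png 268.6516227722168 99.75003623962402 (5.130534648895264, 105.58860778808594) 310.5
```

View pics/q_wrist.png

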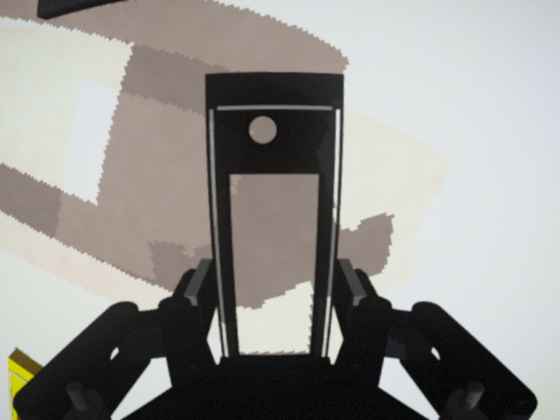

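Run:
```python
from h import *
def tool(uv,zt):
    o,d=ray("wrist",uv,(np.zeros(3),np.zeros(3))); return o+d*(zt-o[2])/d[2]
p3=np.load("p3.npy");
# old plate: use p3 true reading
a=tool((262.77,123.25),-12.7);b=tool((262.39,129.46),-11.4);print(a,b,b-a)
# also radio hole-left via tool frame of old grip
e=Rot.from_euler('xyz',p3[1],degrees=True)
print("old TCP",p3[0],"hole world",p3[0]+e.apply(a))
# target TCP for new: plates' hole coincide
e2=Rot.from_euler('xyz',[-179.56,-1.3,-16.9],degrees=True)
H=p3[0]+e.apply(a); print("target TCP",H-e2.apply(b))
# expected from radio estimate
y=np.radians(-16.88);ex=np.array([np.cos(y),np.sin(y)]);ey=np.array([-ex[1],ex[0]]);print("shaft_left est",np.array([508.2,-17.2])-5*ex+70*ey)
```

```text
[ -5.12805679 -70.43911897 -12.7       ] [ -5.33641731 -67.90399018 -11.4       ] [-0.20836052  2.53512879  1.3       ]
old TCP [508.57208633 -17.32344128 129.34192096] hole world [524.33498136  51.38566463 142.75260156]
target TCP [509.98459474 -15.12964749 130.95561509]
shaft_left est [523.74119795  51.23589092]
```

```bash
python3 -m pendant '[[[0,0,-0.3,0],[0,0,-0.7,0],[0,0,-1,0],[0,0,-1,0],[0,0,-1,0],[0,0,-1,0],[0,0,-1,0],[0,0,-1,0],[0,0,-1,0],[0,-0.2,-0.8,0]]]'
python3 - <<'E'
from h import *
tilt()
go([509.9,-15,200],-16.9)
E
```

```text
time: 42.57
tool_pos: [483.5, -263.8, 174.2]
tcp_rot: [-179.2, -0.2, -16.6]
ft_force: [0.2, -1.0, -2.2]
finger_gap: 55.1
tilt xy deg [0.43 0.69]
pose [ 483.5 -263.8  174.2] [-179.22   -0.22  -16.65] t 42.57 F [ 0.2 -1.  -2.2] gap 55.1
tool shift mm [ -45.8 -246.3  -22.6] units [ -2.29 -12.31  -1.13] tool-z turn 0.25 deg units 0.06
shift units if turned first [ -2.35 -12.29  -1.29]
```

```bash
python3 -m pendant '[[[-0.1,-0.4,-0.3,0],[-0.15,-0.7,-0.2,0],[-0.15,-0.8,-0.1,0],[-0.15,-0.8,0,0],[-0.15,-0.8,0,0],[-0.15,-0.8,0,0],[-0.15,-0.8,0,0],[-0.15,-0.8,0,0],[-0.15,-0.8,0,0],[-0.15,-0.7,0,0]]]'
python3 - <<'E'
from h import *
tilt()
go([509.9,-15,195],-16.9)
E
```

```text
time: 43.4
tool_pos: [494.8, -99.8, 183.7]
tcp_rot: [-179.1, 0.2, -16.7]
ft_force: [-0.0, 0.6, -1.3]
finger_gap: 54.5
tilt xy deg [0.09 0.87]
pose [494.8 -99.8 183.7] [-1.7914e+02  1.6000e-01 -1.6740e+01] t 43.4 F [-0.   0.6 -1.3] gap 54.5
tool shift mm [-10.  -85.7  -9.9] units [-0.5  -4.28 -0.5 ] tool-z turn 0.16 deg units 0.03
shift units if turned first [-0.51 -4.28 -0.56]
```

```bash
python3 -m pendant '[[[-0.08,-0.7,-0.1,0.03],[-0.08,-0.7,-0.1,0],[-0.08,-0.6,-0.1,0],[-0.08,-0.6,-0.1,0],[-0.08,-0.5,0,0],[-0.05,-0.4,0,0],[0,-0.3,0,0],[0,-0.1,0,0],[0,0,0,0],[0,0,0,0]]]'
python3 - <<'E'
from h import *
tilt()
go([509.9,-15,180],-16.9)
s=sense();np.save("p11.npy",[s["tool_pos"],s["tcp_rot"]])
cv2.imwrite("pics/r_wrist.png",snapshot("wrist")[:,:,::-1])
E
```

```text
time: 44.23
tool_pos: [501.2, -6.4, 182.4]
tcp_rot: [-179.1, 1.1, -16.4]
ft_force: [-0.5, -0.7, -2.0]
finger_gap: 54.9
tilt xy deg [-0.84  1.18]
pose [501.2  -6.4 182.4] [-179.11    1.14  -16.42] t 44.23 F [-0.5 -0.7 -2. ] gap 54.9
tool shift mm [10.8  5.8  2.1] units [0.54 0.29 0.11] tool-z turn 0.48 deg units 0.11
shift units if turned first [0.54 0.28 0.12]
```

View pics/r_wrist.png

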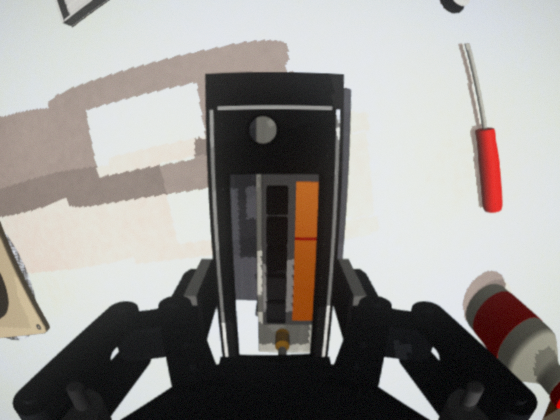

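```bash
cat > tgt.py <<'E'
from h import *
H=np.array([524.33,51.39,142.75]); b=np.array([-5.34,-67.9,-11.4])
def t(z):
    s=sense();e=list(s["tcp_rot"]);e[2]=-16.9
    T=H-Rot.from_euler('xyz',e,degrees=True).apply(b);print("seated TCP",T.round(1));go([T[0],T[1],z],-16.9);tilt()
E
python3 -c "
from tgt import *
t(178)"
```

```text
seated TCP [509.5 -14.9 130.2]
pose [501.2  -6.6 182.4] [-179.11    1.15  -16.44] t 44.28 F [ 0.6  0.9 -2. ] gap 55.0
tool shift mm [10.4  5.7  4.1] units [0.52 0.28 0.21] tool-z turn 0.46 deg units 0.1
shift units if turned first [0.52 0.28 0.22]
tilt xy deg [-0.85  1.18]
```

```bash
python3 -m pendant '[[[0.1,0.06,0,0.05],[0.15,0.08,0,0.05],[0.12,0.07,0,0],[0.1,0.05,0,0],[0.05,0.02,0,0],[0,0,0,0],[0,0,0,0],[0,0,0,0],[0,0,0,0],[0,0,0,0]]]'
python3 - <<'E'
from tgt import *
t(178)
s=sense();np.save("p12.npy",[s["tool_pos"],s["tcp_rot"]])
cv2.imwrite("pics/s_wrist.png",snapshot("wrist")[:,:,::-1])
im=cv2.imread("pics/s_wrist.png");o=np.hstack([im[95:160,225:305],im[300:365,225:305]])
cv2.imwrite("pics/s_crop.png",cv2.convertScaleAbs(cv2.resize(o,None,fx=5,fy=5,interpolation=cv2.INTER_CUBIC),alpha=1.6,beta=20))
E
```

```text
time: 45.12
tool_pos: [510.7, -18.7, 182.3]
tcp_rot: [-179.2, 1.1, -17.2]
ft_force: [-0.5, -0.5, -0.9]
finger_gap: 55.0
seated TCP [509.5 -14.9 130.2]
pose [510.7 -18.7 182.3] [-179.15    1.12  -17.18] t 45.12 F [-0.5 -0.5 -0.9] gap 55.0
tool shift mm [-2.2 -3.2  4.4] units [-0.11 -0.16  0.22] tool-z turn -0.28 deg units -0.06
shift units if turned first [-0.11 -0.16  0.21]
tilt xy deg [-0.82  1.14]
```

View pics/s_crop.png

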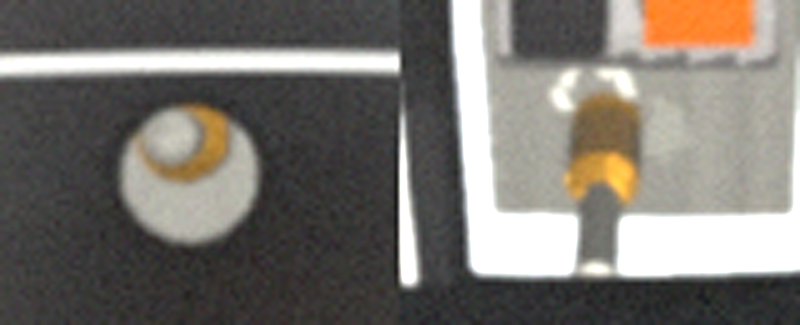

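Run:
```python
from h import *
P=np.load("p12.npy")
a=onz("wrist",(258.6,122.4),166,P);b=onz("wrist",(264.2,353.6),166,P);print(a,b,np.linalg.norm(a-b))
d=a-b;print("yaw",np.degrees(np.arctan2(-d[0],d[1])))
R=Rot.from_euler('xyz',P[1],degrees=True)
# hole axis: hole top centre px at plate top, tool z -11.4
o,dd=ray("wrist",(263,130),P); ht=P[0]+R.apply([-5.34,-67.9,-11.4]);print("hole top",ht,"hole px cast at same z",onz("wrist",(263,130),ht[2],P))
print("needed shift world",a[:2]-ht[:2])
```

```text
[523.41478664  51.28873364 166.        ] [483.81307629 -81.11397746 166.        ] 138.19831174909814
yaw -16.6519476981954
hole top [525.87866761  47.54697136 194.77235444] hole px cast at same z [526.05006318  47.26382717 194.77235444]
needed shift world [-2.46388097  3.74176229]
```

```bash
python3 -m pendant '[[[-0.05,-0.05,0,-0.03],[-0.05,-0.05,0,-0.02],[-0.02,-0.03,0,0],[0,0,0.1,0],[0,0,0.1,0],[0,0,0.1,0],[0,0,0.1,0],[0,0,0.05,0],[0,0,0,0],[0,0,0,0]]]'
python3 - <<'E'
from tgt import *
t(150)
s=sense();np.save("p13.npy",[s["tool_pos"],s["tcp_rot"]])
im=snapshot("wrist")[:,:,::-1];o=np.hstack([im[95:160,225:305],im[300:365,225:305]])
cv2.imwrite("pics/t_crop.png",cv2.convertScaleAbs(cv2.resize(o,None,fx=5,fy=5,interpolation=cv2.INTER_CUBIC),alpha=1.6,beta=20))
E
```

```text
time: 46.0
tool_pos: [508.5, -14.4, 172.0]
tcp_rot: [-179.1, 1.1, -16.9]
ft_force: [-0.0, -0.3, -1.9]
finger_gap: 54.7
seated TCP [509.5 -14.9 130.2]
pose [508.5 -14.4 172. ] [-179.15    1.15  -16.88] t 46.0 F [-0.  -0.3 -1.9] gap 54.7
tool shift mm [ 1.5  0.5 22. ] units [0.08 0.02 1.1 ] tool-z turn 0.02 deg units 0.0
shift units if turned first [0.06 0.01 1.1 ]
tilt xy deg [-0.85  1.15]
```

View pics/t_crop.png

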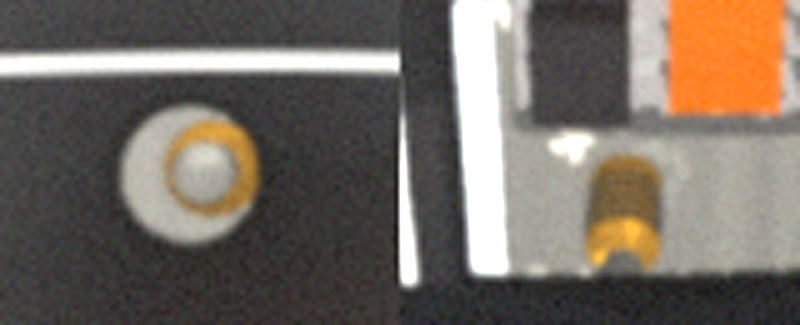

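Run:
```python
from h import *
P=np.load("p13.npy")
a=onz("wrist",(266,128.6),166,P);R=Rot.from_euler('xyz',P[1],degrees=True)
ht=P[0]+R.apply([-5.34,-67.9,-11.4]);d=np.r_[a[:2]-ht[:2],0];print(a,ht,d,"tool",R.inv().apply(d))
```

```text
[523.85350421  51.66420896 166.        ] [523.29234047  51.86047467 184.53758593] [ 0.56116374 -0.1962657   0.        ] tool [ 0.5938556   0.02470875 -0.01224618]
```

```bash
python3 -m pendant '[[[0.02,0,0.1,0],[0.02,0.01,0.15,0],[0.01,0.01,0.15,0],[0.01,0,0.15,0],[0,0,0.15,0],[0,0,0.1,0],[0,0,0.1,0],[0,0,0.05,0],[0,0,0,0],[0,0,0,0]]]'
python3 - <<'E'
from tgt import *
t(131)
s=sense();np.save("p14.npy",[s["tool_pos"],s["tcp_rot"]])
im=snapshot("wrist")[:,:,::-1];o=np.hstack([im[95:160,225:305],im[300:365,225:305]])
cv2.imwrite("pics/u_crop.png",cv2.convertScaleAbs(cv2.resize(o,None,fx=5,fy=5,interpolation=cv2.INTER_CUBIC),alpha=1.6,beta=20))
E
```

```text
time: 46.88
tool_pos: [509.2, -14.9, 150.6]
tcp_rot: [-179.2, 1.2, -16.9]
ft_force: [0.2, 0.4, -1.2]
finger_gap: 54.7
seated TCP [509.5 -14.9 130.2]
pose [509.2 -14.9 150.6] [-179.15    1.18  -16.89] t 46.88 F [ 0.2  0.4 -1.2] gap 54.7
tool shift mm [ 0.7  0.2 19.6] units [0.04 0.01 0.98] tool-z turn 0.01 deg units 0.0
shift units if turned first [ 0.02 -0.    0.98]
tilt xy deg [-0.88  1.15]
```

View pics/u_crop.png

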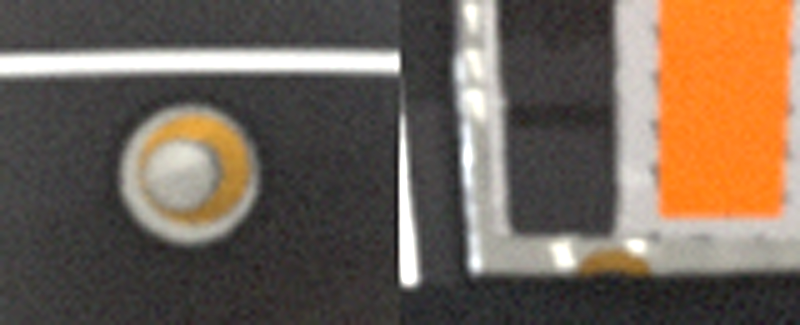

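```bash
python3 -m pendant '[[[0.01,0,0.08,0],[0.01,0,0.1,0],[0,0,0.1,0],[0,0,0.1,0],[0,0,0.1,0],[0,0,0.1,0],[0,0,0.08,0],[0,0,0.05,0],[0,0,0.05,0],[0,0,0,0]]]'
python3 - <<'E'
from tgt import *
t(131)
s=sense();np.save("p15.npy",[s["tool_pos"],s["tcp_rot"]])
im=snapshot("wrist")[:,:,::-1];cv2.imwrite("pics/v_wrist.png",im)
E
```

```text
time: 47.77
tool_pos: [509.6, -14.7, 134.1]
tcp_rot: [-179.1, 1.1, -16.9]
ft_force: [0.4, 0.2, -1.5]
finger_gap: 55.0
seated TCP [509.5 -14.9 130.2]
pose [509.6 -14.7 134.1] [-179.14    1.14  -16.89] t 47.77 F [ 0.4  0.2 -1.5] gap 55.0
tool shift mm [0.1 0.3 3.1] units [0.   0.01 0.15] tool-z turn 0.01 deg units 0.0
shift units if turned first [0.   0.01 0.15]
tilt xy deg [-0.84  1.15]
```

View pics/v_wrist.png

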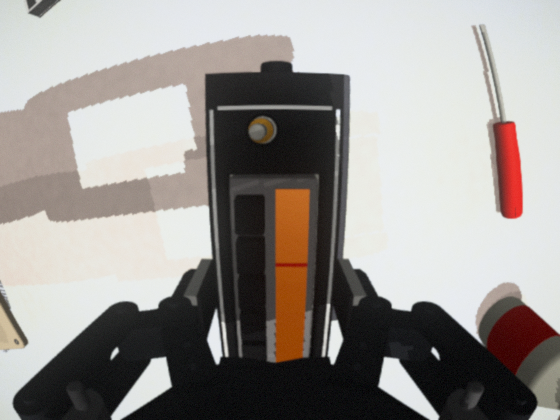

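Over both bushes with no force. Last few millimetres.

```bash
python3 -m pendant '[[[0,0,0.06,0],[0,0,0.06,0],[0,0,0.05,0],[0,0,0.05,0],[0,0,0.03,0],[0,0,0,0],[0,0,0,0],[0,0,0,0],[0,0,0,0],[0,0,0,0]]]' - 20
python3 - <<'E'
from tgt import *
t(130)
E
```

```text
time: 48.65
tool_pos: [510.0, -14.7, 131.6]
tcp_rot: [-179.1, 1.1, -16.9]
ft_force: [-1.7, -0.5, 0.1]
finger_gap: 54.9
seated TCP [509.5 -14.9 130.2]
pose [510.  -14.7 131.6] [-179.15    1.06  -16.88] t 48.65 F [-1.7 -0.5  0.1] gap 54.9
tool shift mm [-0.3  0.4  1.6] units [-0.02  0.02  0.08] tool-z turn 0.02 deg units 0.0
shift units if turned first [-0.02  0.02  0.08]
tilt xy deg [-0.77  1.12]
```

```bash
python3 -m pendant '[[[-0.01,0.01,0.05,0],[-0.01,0.01,0.05,0],[0,0,0.05,0],[0,0,0.05,0],[0,0,0.05,0],[0,0,0.05,0],[0,0,0.05,0],[0,0,0.03,0],[0,0,0,0],[0,0,0,0]]]'
python3 - <<'E'
from tgt import *
t(130)
E
```

```text
time: 49.48
tool_pos: [510.0, -14.7, 131.6]
tcp_rot: [-179.1, 0.9, -16.9]
ft_force: [-1.7, 0.6, 0.2]
finger_gap: 54.7
seated TCP [509.6 -14.9 130.2]
pose [510.  -14.7 131.6] [-179.13    0.94  -16.86] t 49.48 F [-1.7  0.6  0.2] gap 54.7
tool shift mm [-0.3  0.4  1.6] units [-0.02  0.02  0.08] tool-z turn 0.04 deg units 0.01
shift units if turned first [-0.02  0.02  0.08]
tilt xy deg [-0.65  1.11]
```

```bash
python3 -m pendant '[[[0,0,0,0],[0,0,0,0],[0,0,0,0],[0,0,0,0],[0,0,0,0],[0,0,-0.1,0],[0,0,-0.2,0],[0,0,-0.4,0],[0,0,-0.6,0],[0,0,-0.6,0]]]' 0.65 20
python3 - <<'E'
from tgt import *
t(200)
s=sense();np.save("p16.npy",[s["tool_pos"],s["tcp_rot"]])
im=snapshot("wrist")[:,:,::-1];cv2.imwrite("pics/w_wrist.png",im)
E
```

```text
time: 50.32
tool_pos: [509.4, -15.3, 169.5]
tcp_rot: [-179.1, 1.1, -16.9]
ft_force: [0.9, -0.2, -0.3]
finger_gap: 70.5
seated TCP [509.5 -14.9 130.2]
pose [509.4 -15.3 169.5] [-179.15    1.14  -16.86] t 50.32 F [ 0.9 -0.2 -0.3] gap 70.5
tool shift mm [ -0.6  -0.9 -30.5] units [-0.03 -0.04 -1.52] tool-z turn 0.04 deg units 0.01
shift units if turned first [ 0.   -0.02 -1.52]
tilt xy deg [-0.85  1.15]
```

View pics/w_wrist.png

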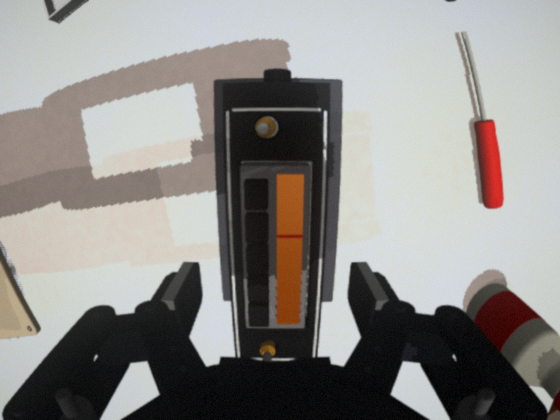

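```bash
python3 -m pendant '[[[0,0,-0.6,0],[0,0,-0.6,0],[0,0,-0.6,0],[0,0,-0.6,0],[0,0,-0.6,0],[0,0,-0.5,0],[0,0,-0.4,0],[0,0,-0.2,0],[0,0,0,0],[0,0,0,0]]]' 1
python3 - <<'E'
from h import *
s=sense();np.save("p17.npy",[s["tool_pos"],s["tcp_rot"]]);print(s["tool_pos"],s["tcp_rot"])
im=snapshot("wrist")[:,:,::-1];cv2.imwrite("pics/x_wrist.png",im)
sc=snapshot("scene")[:,:,::-1];cv2.imwrite("pics/x_scene.png",sc)
cv2.imwrite("pics/x_crop.png",cv2.resize(cv2.convertScaleAbs(sc[170:270,250:380],alpha=1.6,beta=20),None,fx=6,fy=6,interpolation=cv2.INTER_CUBIC))
cv2.imwrite("pics/x_wcrop.png",cv2.resize(cv2.convertScaleAbs(im[60:330,200:350],alpha=1.6,beta=20),None,fx=2.2,fy=2.2,interpolation=cv2.INTER_CUBIC))
E
```

```text
time: 51.2
tool_pos: [514.0, -17.6, 268.3]
tcp_rot: [-179.0, 0.4, -16.9]
ft_force: [-0.1, 0.1, -0.2]
finger_gap: 85.2
[514.03712711 -17.64915295 268.32345243] [-179.03543894    0.37527639  -16.86151105]
```

View pics/x_crop.png

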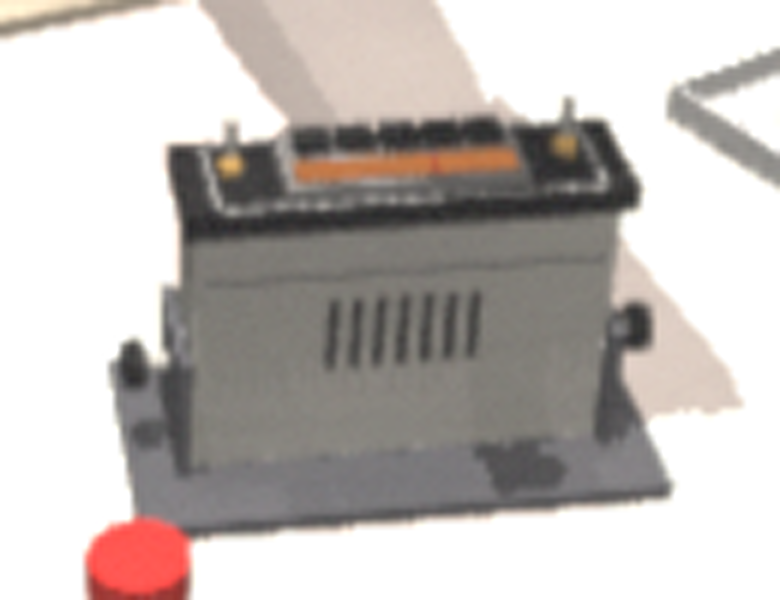

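View pics/x_wcrop.png

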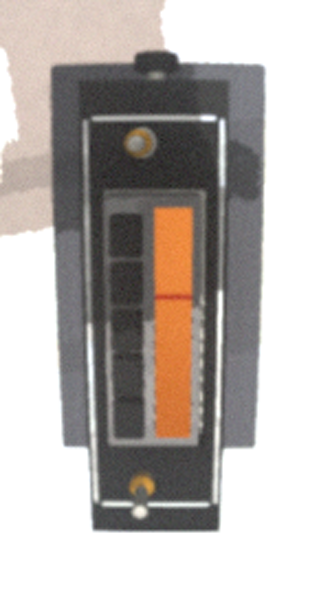

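View pics/x_scene.png

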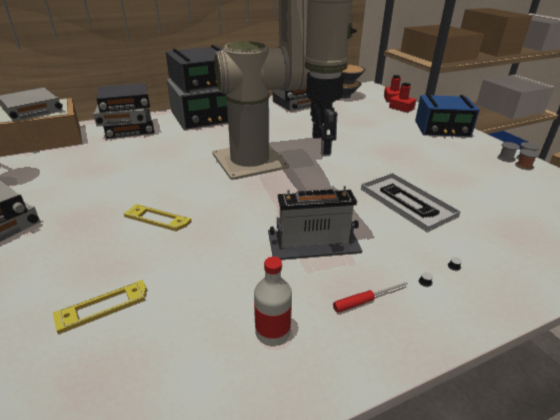

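The plate sits over both shafts and the old plate is in the tray at (408,200). Comparing the plate's edges with the original seated plate in the same camera view.

Run:
```python
import cv2,numpy as np
a=cv2.imread("pics/a_scene.png")[175:225,265:370];b=cv2.imread("pics/x_scene.png")[175:225,265:370]
f=lambda c:cv2.resize(cv2.convertScaleAbs(c,alpha=1.6,beta=20),None,fx=5.5,fy=5.5,interpolation=cv2.INTER_CUBIC)
cv2.imwrite("pics/y_cmp.png",np.vstack([f(a),f(b)]))
# lower edge of the black front band per column
for n,im in(("old",a),("new",b)):
    g=cv2.cvtColor(im,cv2.COLOR_BGR2GRAY).astype(float);out=[]
    for x in range(22,82,10):
        col=g[18:48,x-1:x+2].mean(1);d=np.diff(col);k=int(np.argmax(d));w=d[max(k-1,0):k+2];out.append(round(k+18+float((w*np.arange(-1,2)[:len(w)]).sum()/w.sum()),1))
    print(n,out)
```

```text
old [20.5, 33.0, 19.3, 18.9, 17.3, 30.2]
new [33.9, 33.2, 19.3, 19.1, 31.1, 30.6]
```

View pics/y_cmp.png

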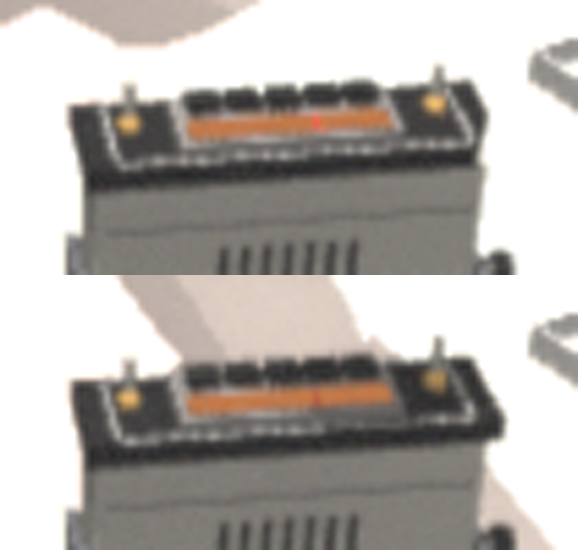

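Lower edges match the original seated plate within about 0.4 px (33.2 against 33.0, 30.6 against 30.2), so the new plate is fully home. The gripper is clear, so I'm handing in.

```bash
python3 -c "
from bench import *
print(hand_in(), sense()['time'])"
```

```text
the job is handed in; nothing more can be done
the job is handed in; nothing more can be done
```

I finished the job and handed it in after about 51 s on the robot's clock. The broken plate was lifted off the shafts and laid flat, face up, in the tray. The whole plate was then lowered over both shafts until it stopped on the radio's face, and released.

**Last checks:**
- **New plate:** its lower front edge in the scene camera lines up with the original seated plate to within 0.4 px at the two places I could compare. Both shafts stand through its holes, and the long edge next to the dial is level.
- **Seating force:** readings while seating it stayed below about 2 N. The tool height at the stop was about 1.4 mm above my predicted value. I put that down to the slight wrist tilt, and the camera comparison supports it.
- **Surroundings:** the old plate is in the tray and the gripper is clear. The bottle, screwdriver and knobs look to be where they were; I judged that by eye.

**What did not go smoothly:**
- **Wrist tilt:** the pendant moves let the wrist drift up to about 6° off vertical. Several seconds of motion tests did not bring it back.
- **Plate set down midway:** I set the new plate on the bench part-way and pressed the open fingertips on the bench, which brought the tilt down to about 1.4°. I then gripped the plate again.
- **Fingertip force:** that pressing used about 25–32 N, after an earlier trial at 37 N, so it came close to the 40 N limit if fingertips count towards it.

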